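# Find the balance point of a ballasted tube and set it level on the balance rest

### The job

The steel tube in the low cradle has a weight hidden somewhere inside. Find the point where it balances, for instance by lifting it at trial points, and set it on the short V saddle of the white balance rest so that it stays level there by itself, clear of both tip stops. Leave the small things lying around where they are.

Things in the scene. Friction and masses are not known exactly. Their poses are not given: they have to be found in the camera images.
- tube: closed round steel tube, 360 mm long, 18 mm diameter, about 0.35 kg, darker band near each end. Origin mid-length on its centre line, y along the tube. A slug fixed inside, not visible, puts the balance point up to 75 mm from the origin, either way along y. Starts in the cradle, centre line 60 mm above the worktop. Held lightly away from the balance point it tips to the heavy end.
- cradle: fixed low stand: aluminium foot plate 50 x 330 x 8 mm, with two grey V stands 12 mm wide at y = -140 and +140 mm, arms up to 65 mm high. Origin under its middle on the worktop; the tube lies along its y axis, centred within 10 mm at the start, free underneath between the stands (centre line 52 mm above the plate).
- rest: fixed white balance rest with a V saddle, two tip stops and a hood. Origin on the worktop under the saddle; y runs along the tube as it should lie, +x points to its back. Foot plate 140 x 380 x 10 mm (x -40 to +100 mm). Hold the tube beside the saddle, about 40 mm from its middle along y, between saddle and stop, with the tool leaning 25 to 40 degrees to the front because of the hood.
- saddle (a point): tube centre line when seated in the V saddle, mid-saddle, 100 mm above the worktop; axes as rest. The aluminium saddle is 28 mm long along y, open upward, arms to 105 mm high and 21 mm either side; it carries the tube on two ridges at y = -11 and +11 mm, so the tube stays level only with its balance point between them.
- stop_a (a point): top of the tip stop at y = +90 mm of the rest, a thin post with a rubber bar 30 mm across, 81 mm high: 10 mm below the level tube. A tube out of balance tips about 6 degrees onto a stop and stays there
- stop_b (a point): top of the other tip stop, at y = -90 mm of the rest, the same
- hood (a point): middle of the front edge of the hood's roof, x = +30 mm of the rest, 297 mm above the worktop, roof 6 mm thick. The hood is 380 mm wide along y; its back sheet has its front at x = +92 mm; the sides and front are open
- cartridge_c: small flat white test cartridge, 44 x 62 x 10 mm, lying loose between cradle and rest; origin at the centre of its underside; to be left alone
- vial_a: small glass vial with white cap, 16 mm in diameter, 44 mm high, standing loose; origin at the centre of its underside; to be left alone
- forceps: steel forceps lying flat, 21 x 131 x 8 mm, loose; origin at the centre of the underside; to be left alone

How it is judged:
By the outcome, as a careful person would: the job done as asked, in the order asked, and still so for the second after the job is handed in, with the robot touching nothing.
It also fails if it takes over 56 s, if anything falls off the work surface, if the arm or the gripper's body presses on something with over 40 N, if the wrist force passes 120 N, or if a joint passes its speed limit or range.

### The arm

A 7-joint arm with a two-finger parallel gripper is mounted at the origin on a cart in front of the work surface, level with it; the furniture and walls round the work are solid. World frame = base frame: x ahead of the robot, y to its left, z up, the work surface at z = 0. Lengths are in m, angles in rad, forces in N, time in s.
With the tool pointing down it reaches from about 0.35 to 0.9 m from the base axis. Payload 8.1 kg.
Tool frame: the origin (TCP) lies midway between the tips of the shut fingers; the grasp point (between the pads) lies 19 mm behind it; x points along the fingers, z is the direction in which the jaws open and shut, and the axes are right-handed (so a half turn about x gives the same grasp; the last joint's range is limited). The gripper opens to 92 mm and grips with 3 to 60 N. Pads are 19 mm wide; open, the fingers measure 130 mm over their backs; the gripper's body (75 mm by 190 mm) begins 47 mm behind the grasp point.
Start: joints at [1.015, 0.434, 0.025, 1.573, -0.012, 1.134, -0.075], TCP at [0.273, -0.562, 0.227] pointing down, gripper open.
Joint ranges: [-2.62, 2.62], [-0.44, 2.09], [-1.27, 1.32], [0.08, 2.57], [-1.32, 4.46], [0.12, 2], [-2.74, 2.74]. Speed limits (rad/s): [2.22, 2.22, 3.01, 3.01, 3.14, 3.14, 3.14].

### API

Orientations are given as a rotation vector (axis times angle).
In Python, from cell import arm gives the robot as it stands. The module is installed in compiled form; this text tells all that it offers.
- The arm moves only by the tool move_arm, never from a script. Its argument "steps" is text: rows parted by semicolons, each of 5 numbers parted by spaces: the shift along the tool's x, y, z in m, then the turn about the tool's x in rad, then the closure in counts, from 0 (fully open) to 255 (shut). A call has 1 to 10 rows; each row is the pose to reach, as a shift and turn from the pose commanded when the call began, along the tool's axes at that moment; what a row does not reach only later rows make up. A row lasts 1/12 s, in which the tool goes at most 41.7 mm and 7.16 degrees, less where a joint would pass 70% of its speed; a pose out of reach is approached as far as the arm can. A call with a gripper value outside its range is refused whole. The fingers move at their own pace and stop on an object; "squeeze" is the grip in N (left out, the last holds). Time passes only in rows, so rows that repeat a pose let the fingers close. It gives the time, the measured TCP pose, the force and the opening at its end, in the units of the state.
- arm.observe(): the state, without advancing time (a new reading comes with each control period).
- arm.get_image(name): name is "scene" or "top" or "wrist"; returns a dict with "img" (480x640x3 uint8, blue, green, red), "z_map" (480x640 float32, m along the optical axis (not along the pixel's ray), 0 where there is no reading), "vfov" (degrees; the focal length in pixels is half the picture's height over the tangent of half this angle, whatever the lens; pixels are square), "cx", "cy" (the principal point, pixels), "extrinsics" (4x4, takes a point from camera to world coordinates). Camera axes: x right, y up, looking along -z (the intrinsics and any distortion apply to the point x, -y, -z); pixel columns grow to the right and rows downward; lengths in m; the calibration is good to about 2 mm. A picture is of the moment at which its call begins.
- arm.sign_off(): hands the job in, once; it reports no verdict.
The state is a dict: "clock": time; "joints": joint angles; "dq": joint speeds; "joint_efforts": joint torques, N m; "position": TCP position; "ee_rot": TCP orientation; "force": force on the tool from outside, world axes, zero at the start; "ft_torque": the same for the moment, N m; "width": opening from 0.0 (shut) to 1.0 (fully open).
Only numpy, scipy, OpenCV 4.12 (cv2) and the standard library are available. Lean on these libraries where they do the work, as an engineer would, in place of code of your own. Each camera call takes 0.05 s, during which the arm holds its last target.

## Working session

There is one attempt and no reset: what is moved stays moved. The work goes in short steps, Python scripts to look and compute and a tool call to move; the robot and the scene stay as the last step left them, time stands still between calls to the robot, and variables do not carry over. Pictures are saved under pics/ and viewed, and the job is handed in when it is done.

Besides the shell and the picture viewer there is one more tool, called after ">>>" as a command line: name --argument value ..., lists and objects as JSON in quotes. move_arm: Moves the arm, as the interface text tells. Its arguments: {"type":"object","properties":{"steps":{"type":"string"},"squeeze":{"type":"number"}},"required":["steps"]}

```bash
ls; mkdir -p pics
python3 - <<'E'
from cell import arm
import cv2,numpy as np
print(arm.observe())
for n in ["scene","top","wrist"]:
    d=arm.get_image(n)
    cv2.imwrite(f"pics/{n}0.png",d["img"])
    np.savez(f"{n}0.npz",**{k:d[k] for k in d})
    print(n,d["vfov"],d["cx"],d["cy"],[k for k in d],(d["z_map"]>0).mean()); print(np.round(d["extrinsics"],4))
E
```

```text
pics
{'clock': 0.0, 'joints': array([ 1.0153923 ,  0.43521141,  0.02497451,  1.57411449, -0.01159456,
        1.13399056, -0.07512105]), 'dq': array([-0.00012082,  0.00101831,  0.00068116,  0.0023933 , -0.00110293,
       -0.00187648, -0.00041475]), 'joint_efforts': array([ 8.10121037e-04, -6.67842436e+01,  9.85311382e-01, -3.14449096e+01,
       -6.05119555e-02,  4.30754106e-02,  9.50753792e-05]), 'position': array([ 0.27314873, -0.5615749 ,  0.22594546]), 'ee_rot': array([ 0.87036179,  1.39144047, -0.86920131]), 'force': array([-0.56892744,  0.65215043, -0.27462578]), 'ft_torque': array([-0.02808397, -0.03448018,  0.02871852]), 'width': 1.0009315353676296}
scene 51.32658408776 318.2283366372296 237.89119909637026 ['img', 'z_map', 'vfov', 'cx', 'cy', 'extrinsics'] 0.9961002604166667
[[ 6.395e-01  4.057e-01 -6.530e-01 -7.000e-04]
 [-7.688e-01  3.450e-01 -5.385e-01 -4.574e-01]
 [ 6.900e-03  8.464e-01  5.325e-01  6.506e-01]
 [ 0.000e+00  0.000e+00  0.000e+00  1.000e+00]]
top 52.607981195313386 324.6699829844817 238.71963777316634 ['img', 'z_map', 'vfov', 'cx', 'cy', 'extrinsics'] 0.9960221354166666
[[-0.0144  0.9867 -0.1618  0.3932]
 [-0.9996 -0.01    0.0279  0.034 ]
 [ 0.0259  0.1621  0.9864  1.2509]
 [ 0.      0.      0.      1.    ]]
wrist 61.42906779053411 314.1356332099784 249.18669796892203 ['img', 'z_map', 'vfov', 'cx', 'cy', 'extrinsics'] 0.9959016927083333
[[ 0.4375  0.8549  0.2789  0.3491]
 [-0.8992  0.4166  0.1336 -0.5257]
 [-0.002  -0.3092  0.951   0.3851]
 [ 0.      0.      0.      1.    ]]
```

View pics/scene0.png

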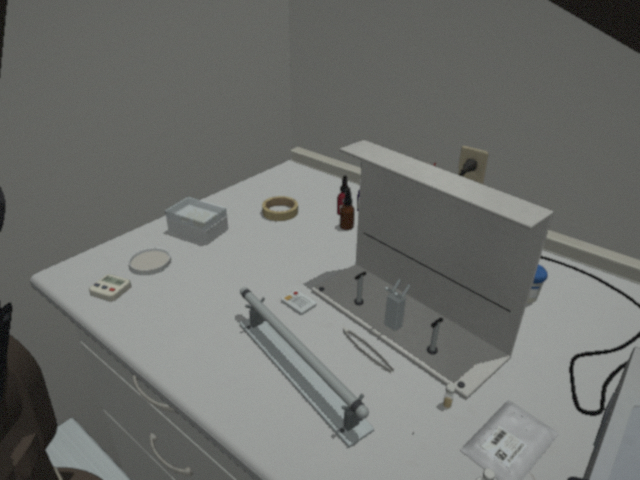

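View pics/top0.png

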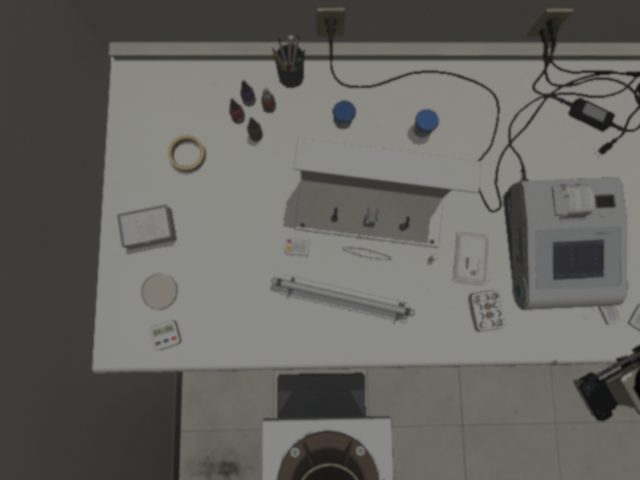

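View pics/wrist0.png

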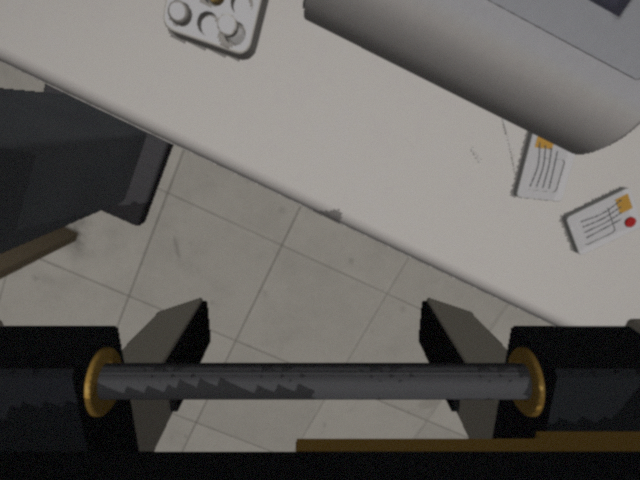

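```bash
cat > h.py <<'E'
import numpy as np,cv2
from scipy.spatial.transform import Rotation as R
def load(n): return dict(np.load(n,allow_pickle=True))
def cast(d,u,v,z=None):
    """pixel -> world, using plane z or depth map"""
    f=240/np.tan(np.radians(float(d["vfov"])/2)); E=d["extrinsics"]
    u=np.atleast_1d(u).astype(float);v=np.atleast_1d(v).astype(float)
    r=np.stack([(u-d["cx"])/f,-(v-d["cy"])/f,-np.ones_like(u)],1)
    if z is None:
        dep=d["z_map"][np.round(v).astype(int),np.round(u).astype(int)]
        return (r*dep[:,None])@E[:3,:3].T+E[:3,3]
    w=r@E[:3,:3].T
    t=(z-E[2,3])/w[:,2]
    return E[:3,3]+w*t[:,None]
def proj(d,P):
    f=240/np.tan(np.radians(float(d["vfov"])/2)); E=d["extrinsics"]
    p=(np.atleast_2d(P)-E[:3,3])@E[:3,:3]
    return np.stack([d["cx"]+f*p[:,0]/-p[:,2], d["cy"]-f*p[:,1]/-p[:,2]],1)
E
python3 - <<'E'
from h import *
print(R.from_rotvec([0.87036179,1.39144047,-0.86920131]).as_matrix().round(3))
for n in ["top","scene"]:
    d=load(n+"0.npz")
    img=d["img"]
    if n=="top": c=img[130:350,230:480]; o=(230,130)
    else: c=img[130:450,220:560]; o=(220,130)
    c=cv2.resize(c,None,fx=2.35 if n=='scene' else 2.7,fy=2.35 if n=='scene' else 2.7,interpolation=cv2.INTER_CUBIC)
    c=cv2.convertScaleAbs(c,alpha=1.6,beta=0)
    if c.shape[0]>600 or c.shape[1]>800: c=cv2.resize(c,(min(800,c.shape[1]),600))
    cv2.imwrite(f"pics/{n}0c.png",c);print(c.shape,o)
d=load("top0.npz")
# depth sanity
print(cast(d,[371,200,277,410,343],[217,340,283,313,298]))
d=load("scene0.npz")
print(cast(d,[245,362,300],[293,410,350]))
E
```

```text
[[-0.001  0.899  0.437]
 [ 0.001  0.437 -0.899]
 [-1.    -0.    -0.002]]
(594, 675, 3) (230, 130)
(600, 799, 3) (220, 130)
[[ 0.63912731 -0.11463567  0.07703141]
 [ 0.343994    0.31596286 -0.00302702]
 [ 0.47946008  0.11784169  0.06916523]
 [ 0.40303035 -0.20344231  0.06752023]
 [ 0.44137691 -0.04193768  0.06477901]]
[[ 0.47706629  0.11189584  0.06841844]
 [ 0.4004369  -0.20923065  0.07023327]
 [ 0.43370403 -0.06297423  0.067665  ]]
```

View pics/top0c.png

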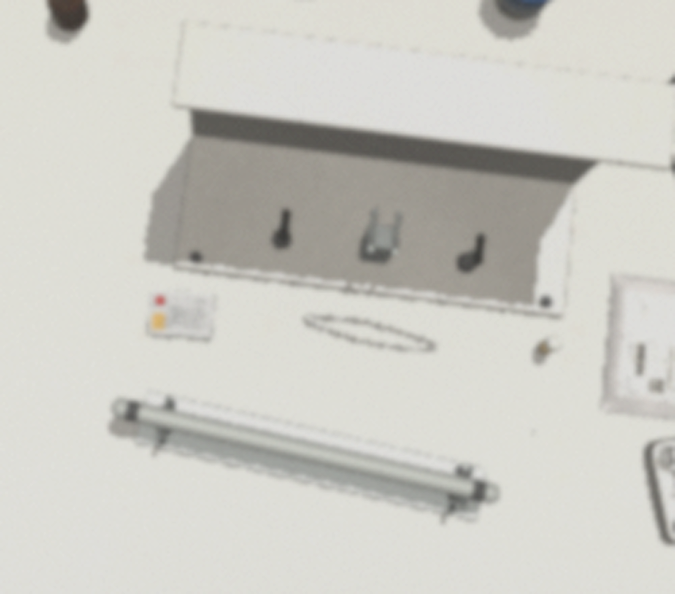

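View pics/scene0c.png

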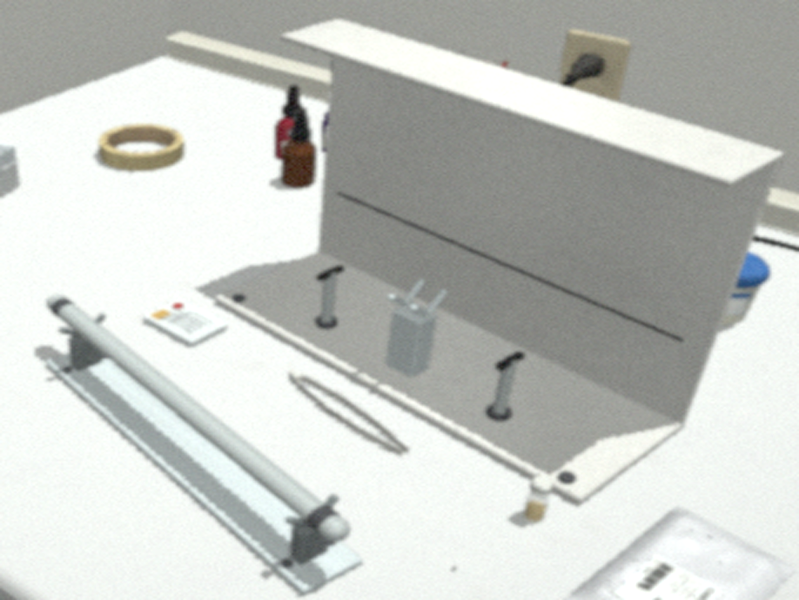

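Run:
```python
from h import *
for n in ["top","scene"]:
    d=load(n+"0.npz"); v,u=np.mgrid[0:480,0:640]; P=cast(d,u.ravel(),v.ravel()).reshape(480,640,3)
    ok=d["z_map"]>0
    # tube
    t0=np.array([.4412,-.0425]); a=np.radians(-13.4); ty=np.array([-np.sin(a),np.cos(a)]); tx=np.array([np.cos(a),np.sin(a)])
    q=P[...,:2]-t0; s=q@ty; w=q@tx
    m=ok&(P[...,2]>.05)&(P[...,2]<.085)&(abs(w)<.03)&(abs(s)<.25)
    X=P[m]; c=X.mean(0); 
    uu=np.linalg.svd(X[:,:2]-X[:,:2].mean(0),full_matrices=False)[2][0]; uu*=np.sign(uu[1])
    ss=(X[:,:2]-t0)@uu
    top=X[X[:,2]>np.percentile(X[:,2],60)]
    print(n,"tube",m.sum(),"c",c,"dir",uu,"yaw",np.degrees(np.arctan2(-uu[0],uu[1])),"ends",np.percentile(ss,[0,1,99,100]),"mid",t0+uu*(ss.min()+ss.max())/2, "ztop",np.percentile(X[:,2],[50,95]))
    # roof
    m=ok&(P[...,2]>.285)&(P[...,2]<.32)&(P[...,0]>.5)&(P[...,0]<.95)&(abs(P[...,1])<.5)
    X=P[m]; r=cv2.minAreaRect(X[:,:2].astype(np.float32)); print("roof",m.sum(),r,cv2.boxPoints(r).tolist(),X[:,2].mean())
    m2=ok&(P[...,2]>.06)&(P[...,2]<.12)&(P[...,0]>.53)&(P[...,0]<.72)&(abs(P[...,1]+.1)<.22)
    k,l,st,ce=cv2.connectedComponentsWithStats(m2.astype(np.uint8))
    for i in range(1,k):
        if st[i,4]>6: print(st[i],ce[i],P[l==i].mean(0).round(4),P[l==i].min(0).round(3),P[l==i].max(0).round(3))
```

```text
top tube 1124 c [ 0.44534444 -0.04127526  0.06604838] dir [0.23580224 0.97180106] yaw -13.638916527940204 ends [-0.17614477 -0.16995029  0.17661905  0.18186471] mid [ 0.44187439 -0.03972068] ztop [0.0663547  0.07090348]
roof 5919 ((0.7020995616912842, -0.12367017567157745), (0.3806222379207611, 0.06966643035411835), 82.03643035888672) [[0.641235888004303, -0.30732008814811707], [0.7102305293083191, -0.31697192788124084], [0.7629632353782654, 0.05997973680496216], [0.6939685940742493, 0.06963157653808594]] 0.2992224652825769
[401 184  50  10 190] [426.66315789 188.07894737] [ 0.7118 -0.2568  0.0773] [ 0.703 -0.314  0.06 ] [ 0.72  -0.19   0.103]
[333 207   4  12  39] [334.66666667 212.69230769] [ 0.6503 -0.0247  0.0793] [ 0.637 -0.028  0.073] [ 0.665 -0.02   0.084]
[365 207  14  18 154] [371.18181818 216.51298701] [ 0.6383 -0.1139  0.0868] [ 0.617 -0.129  0.06 ] [ 0.658 -0.099  0.108]
[404 216   6  12  43] [406.62790698 221.8372093 ] [ 0.6261 -0.2027  0.0772] [ 0.613 -0.208  0.06 ] [ 0.64  -0.198  0.083]
scene tube 2122 c [ 0.43631126 -0.06956112  0.06569281] dir [0.23668837 0.97158562
[... 241 characters left out ...]
85340118408203) [[0.6400629878044128, -0.30689096450805664], [0.7100295424461365, -0.31690675020217896], [0.7639458775520325, 0.05973333120346069], [0.6939793229103088, 0.06974911689758301]] 0.2997251002005624
[355 271  12  13  81] [360.2962963 276.5308642] [ 0.6496 -0.0271  0.0754] [ 0.637 -0.031  0.061] [ 0.665 -0.021  0.083]
[ 458  276   68   58 1737] [492.32066782 305.73287277] [ 0.7118 -0.2625  0.0905] [ 0.702 -0.316  0.06 ] [ 0.72  -0.193  0.12 ]
[385 279  26  33 381] [396.4855643  296.31233596] [ 0.6359 -0.1167  0.0819] [ 0.617 -0.131  0.06 ] [ 0.659 -0.099  0.106]
[431 317  13  15  98] [436.66326531 323.62244898] [ 0.6244 -0.2049  0.0755] [ 0.611 -0.209  0.06 ] [ 0.64  -0.199  0.083]
```

>>> move_arm --steps "-0.04 0 0 -0.1 0; -0.08 0 0 -0.2 0; -0.12 0.02 -0.02 -0.3 0; -0.16 0.05 -0.04 -0.4 0; -0.2 0.08 -0.065 -0.5 0; -0.22 0.11 -0.09 -0.6 0; -0.24 0.14 -0.115 -0.7 0; -0.26 0.17 -0.14 -0.8 0; -0.26 0.2 -0.165 -0.9 0; -0.26 0.23 -0.19 -0.98 0"

```text
clock: 0.98
position: [0.3851, -0.317, 0.485]
ee_rot: [0.104, 1.566, -0.106]
force: [1.3, -0.4, -1.0]
width: 1.003
```

>>> move_arm --steps "-0.02 0.035 0.01 0 0; -0.04 0.07 0.02 0 0; -0.06 0.105 0.03 0 0; -0.08 0.14 0.04 0 0; -0.1 0.175 0.05 0 0; -0.12 0.21 0.06 0 0; -0.14 0.24 0.07 0 0; -0.16 0.26 0.08 0 0; -0.19 0.26 0.08 0 0; -0.22 0.26 0.08 0 0"

```text
clock: 1.82
position: [0.4956, -0.0812, 0.6252]
ee_rot: [0.102, 1.573, -0.112]
force: [0.7, 0.0, -0.7]
width: 1.001
```

```bash
cat > st.py <<'E'
from cell import arm
from h import *
o=arm.observe(); M=R.from_rotvec(o["ee_rot"]).as_matrix()
print("t",round(o["clock"],2),"q",o["joints"].round(3),"sum",round(o["joints"][[1,3,5]].sum(),3))
print("pos",o["position"].round(4),"w",round(o["width"],3),"F",o["force"].round(2),"T",o["ft_torque"].round(3))
print(M.round(3).tolist(),"lean deg",np.degrees(np.arccos(-M[2,0])).round(1),"az y",np.degrees(np.arctan2(M[1,1],M[0,1])).round(2))
E
python3 st.py
```

```text
t 1.82 q [-0.036  0.197  0.126  0.95  -0.02   2.001 -0.057] sum 3.148
pos [ 0.4956 -0.0812  0.6252] w 1.001 F [ 0.72  0.02 -0.65] T [-0.001 -0.105 -0.009]
[[-0.005, 0.135, 0.991], [-0.006, 0.991, -0.135], [-1.0, -0.007, -0.004]] lean deg 0.5 az y 82.22
```

>>> move_arm --steps "-0.04 0 0 0 0; -0.08 0 0 0 0; -0.12 0 0 0 0; -0.12 0 0 0 0"

```text
clock: 2.15
position: [0.485, -0.0801, 0.6499]
ee_rot: [0.099, 1.524, -0.116]
force: [-0.9, 0.8, -0.4]
width: 1.002
```

```bash
python3 st.py
```

```text
t 2.15 q [-0.394  0.162  0.604  0.959 -0.095  2.002  0.022] sum 3.123
pos [ 0.485  -0.0801  0.6499] w 1.002 F [-0.94  0.77 -0.36] T [-0.026 -0.059 -0.042]
[[0.043, 0.137, 0.99], [-0.014, 0.99, -0.137], [-0.999, -0.008, 0.044]] lean deg 2.6 az y 82.11
```

>>> move_arm --steps "-0.4 0 0 0 0; -0.4 0 0 0 0; -0.4 0 0 0 0; -0.4 0 0 0 0; -0.4 0 0 0 0"

```text
clock: 2.57
position: [0.4625, -0.0764, 0.6724]
ee_rot: [0.095, 1.478, -0.118]
force: [0.2, -0.0, -0.0]
width: 1.0
```

```bash
python3 st.py
```

```text
t 2.57 q [-0.625  0.1    0.819  0.979 -0.076  2.002  0.015] sum 3.081
pos [ 0.4625 -0.0764  0.6724] w 1.0 F [ 0.16 -0.02 -0.01] T [ 0.047 -0.014 -0.034]
[[0.088, 0.138, 0.987], [-0.021, 0.99, -0.136], [-0.996, -0.009, 0.09]] lean deg 5.2 az y 82.09
```

>>> move_arm --steps "0.04 0 0 0 0; 0.08 0 0 0 0; 0.12 0 0 0 0"

```text
clock: 2.82
position: [0.4735, -0.0787, 0.5513]
ee_rot: [0.094, 1.477, -0.118]
force: [0.0, 0.2, 0.1]
width: 1.004
```

```bash
python3 st.py
```

```text
t 2.82 q [-0.698  0.002  0.762  1.356  0.015  1.693 -0.07 ] sum 3.051
pos [ 0.4735 -0.0787  0.5513] w 1.004 F [0.01 0.2  0.08] T [ 0.007 -0.    -0.019]
[[0.09, 0.137, 0.987], [-0.021, 0.991, -0.135], [-0.996, -0.009, 0.092]] lean deg 5.3 az y 82.14
```

>>> move_arm --steps "-0.5 0 0 0 0; -0.5 0 0 0 0; -0.5 0 0 0 0; -0.5 0 0 0 0; -0.5 0 0 0 0; -0.5 0 0 0 0"

```text
clock: 3.32
position: [0.4487, -0.076, 0.6937]
ee_rot: [0.094, 1.43, -0.124]
force: [0.1, 0.4, 0.2]
width: 1.004
```

>>> move_arm --steps "-0.5 0 0 0 0"

```text
clock: 3.4
position: [0.4463, -0.0743, 0.7045]
ee_rot: [0.091, 1.404, -0.124]
force: [-0.6, 1.0, 0.9]
width: 0.996
```

>>> move_arm --steps "-0.5 0 0 0 0"

```text
clock: 3.48
position: [0.4468, -0.0676, 0.7105]
ee_rot: [0.08, 1.39, -0.109]
force: [0.8, 2.1, 0.4]
width: 0.999
```

```bash
python3 st.py
```

```text
t 3.48 q [-0.986  0.009  1.059  0.956  0.01   2.002 -0.046] sum 2.967
pos [ 0.4468 -0.0676  0.7105] w 0.999 F [0.77 2.13 0.36] T [ 0.176  0.038 -0.009]
[[0.176, 0.124, 0.976], [-0.03, 0.992, -0.121], [-0.984, -0.008, 0.179]] lean deg 10.3 az y 82.87
```

>>> move_arm --steps "-0.5 0 0 0 0"

```text
clock: 3.57
position: [0.4452, -0.0697, 0.714]
ee_rot: [0.082, 1.381, -0.111]
force: [0.6, -0.8, 0.4]
width: 0.999
```

>>> move_arm --steps "-0.5 0 0 0 0"

```text
clock: 3.65
position: [0.4428, -0.0721, 0.7188]
ee_rot: [0.085, 1.369, -0.115]
force: [0.1, -0.0, -0.1]
width: 0.991
```

>>> move_arm --steps "-0.5 0 0 0 0; -0.5 0 0 0 0"

```text
clock: 3.82
position: [0.4369, -0.0743, 0.7289]
ee_rot: [0.088, 1.344, -0.117]
force: [-0.2, 0.1, 0.0]
width: 0.994
```

```bash
python3 st.py
```

```text
t 3.82 q [-0.435  0.003  0.473  0.914  0.027  2.002 -0.083] sum 2.919
pos [ 0.4369 -0.0743  0.7289] w 0.994 F [-0.19  0.13  0.04] T [0.013 0.214 0.063]
[[0.22, 0.135, 0.966], [-0.034, 0.991, -0.131], [-0.975, -0.004, 0.223]] lean deg 12.9 az y 82.23
```

>>> move_arm --steps "-0.5 0 0 0 0; -0.5 0 0 0 0"

```text
clock: 3.98
position: [0.429, -0.0749, 0.7399]
ee_rot: [0.089, 1.318, -0.117]
force: [-0.3, 0.1, -0.3]
width: 0.997
```

>>> move_arm --steps "-0.5 0 0.2 0 0; -0.5 0 0.2 0 0"

```text
clock: 4.15
position: [0.4402, -0.081, 0.7602]
ee_rot: [0.092, 1.271, -0.12]
force: [0.3, -1.3, 0.0]
width: 1.001
```

>>> move_arm --steps "-0.5 0 -0.2 0 0; -0.5 0 -0.2 0 0"

```text
clock: 4.32
position: [0.4298, -0.0762, 0.7629]
ee_rot: [0.086, 1.264, -0.107]
force: [-0.3, -0.4, -0.0]
width: 0.997
```

```bash
python3 st.py
```

```text
t 4.32 q [-9.800e-02 -1.000e-03  1.320e-01  8.380e-01  2.500e-02  2.002e+00
 -8.100e-02] sum 2.838
pos [ 0.4298 -0.0762  0.7629] w 0.997 F [-0.29 -0.43 -0.02] T [ 0.037  0.295 -0.011]
[[0.298, 0.127, 0.946], [-0.033, 0.992, -0.123], [-0.954, 0.006, 0.299]] lean deg 17.4 az y 82.68
```

>>> move_arm --steps "-0.5 0 0.3 0 0; -0.5 0 0.3 0 0"

```text
clock: 4.48
position: [0.443, -0.0864, 0.7818]
ee_rot: [0.094, 1.221, -0.117]
force: [0.5, -1.3, -0.7]
width: 1.001
```

>>> move_arm --steps "-0.5 0 0.3 0 0; -0.5 0 0.3 0 0"

```text
clock: 4.65
position: [0.4565, -0.0873, 0.7954]
ee_rot: [0.091, 1.189, -0.115]
force: [-0.2, -1.3, -0.5]
width: 1.003
```

>>> move_arm --steps "-0.5 0 0.3 0 0; -0.5 0 0.3 0 0"

```text
clock: 4.82
position: [0.4688, -0.0868, 0.8144]
ee_rot: [0.085, 1.145, -0.112]
force: [-0.4, 0.1, -0.2]
width: 0.999
```

```bash
python3 st.py
```

```text
t 4.82 q [-0.731  0.046  0.928  0.689 -0.076  2.002  0.008] sum 2.736
pos [ 0.4688 -0.0868  0.8144] w 0.999 F [-0.38  0.06 -0.19] T [0.08  0.439 0.03 ]
[[0.408, 0.132, 0.903], [-0.046, 0.991, -0.124], [-0.912, 0.01, 0.41]] lean deg 24.2 az y 82.4
```

>>> move_arm --steps "-0.5 0 0.3 0 0; -0.5 0 0.3 0 0"

```text
clock: 4.98
position: [0.4756, -0.087, 0.8326]
ee_rot: [0.081, 1.103, -0.114]
force: [-0.9, -0.1, -0.2]
width: 1.001
```

>>> move_arm --steps "-0.5 0 0.3 0 0; -0.5 0 0.3 0 0"

```text
clock: 5.15
position: [0.4775, -0.0881, 0.8513]
ee_rot: [0.079, 1.059, -0.117]
force: [-0.8, 0.3, 0.4]
width: 1.001
```

>>> move_arm --steps "-0.5 0 0.3 0 0; -0.5 0 0.3 0 0"

```text
clock: 5.32
position: [0.476, -0.088, 0.87]
ee_rot: [0.077, 1.016, -0.12]
force: [-1.1, -1.4, 1.0]
width: 1.001
```

```bash
python3 st.py
```

```text
t 5.32 q [-0.567  0.072  0.81   0.536 -0.118  2.002  0.009] sum 2.609
pos [ 0.476 -0.088  0.87 ] w 1.001 F [-1.14 -1.35  1.04] T [0.018 0.556 0.034]
[[0.521, 0.135, 0.843], [-0.064, 0.991, -0.12], [-0.851, 0.008, 0.525]] lean deg 31.7 az y 82.21
```

```bash
cat > plan.py <<'E'
from st import *
TUBE=np.array([.4417,-.0405]); a=np.radians(-13.65); TD=np.array([-np.sin(a),np.cos(a),0])
REST=np.array([.638,-.114,0]); b=np.radians(-7.95); RX=np.array([np.cos(b),np.sin(b),0]); RY=np.array([-np.sin(b),np.cos(b),0])
p=o["position"]
def turn_for(tdir):  # turn about tool x so that tool y is closest to tdir
    l=M.T@tdir; return np.arctan2(l[2],l[1])
def shift(grasp):  # tool shift so grasp point comes to the place
    tcp=np.asarray(grasp)+0.019*M[:,0]
    return M.T@(tcp-p)
E
python3 - <<'E'
from plan import *
for n in ["top","scene"]:
    d=load(n+"0.npz"); v,u=np.mgrid[0:480,0:640]; P=cast(d,u.ravel(),v.ravel())
    q=P[:,:2]-TUBE; s=q@TD[:2]; w=q@np.array([TD[1],-TD[0]])
    for lo,hi in [(-.13,-.05),(-.05,.05),(.05,.13)]:
        m=(P[:,2]>.064)&(P[:,2]<.08)&(abs(w)<.03)&(s>lo)&(s<hi); print(n,m.sum(),w[m].mean().round(4),np.percentile(w[m],[2,98]).round(4),P[m,2].max().round(4))
print("turn",turn_for(TD)); 
print("above",shift([TUBE[0],TUBE[1],.06]-0.10*M[:,0]),"at",shift([TUBE[0],TUBE[1],.06]))
E
```

```text
t 5.32 q [-0.567  0.072  0.81   0.536 -0.118  2.002  0.009] sum 2.609
pos [ 0.476 -0.088  0.87 ] w 1.001 F [-1.14 -1.35  1.04] T [0.018 0.556 0.034]
[[0.521, 0.135, 0.843], [-0.064, 0.991, -0.12], [-0.851, 0.008, 0.525]] lean deg 31.7 az y 82.21
top 196 0.0036 [-0.004   0.0116] 0.0741
top 229 0.0038 [-0.0035  0.0115] 0.0752
top 191 0.004 [-0.0036  0.0117] 0.0744
scene 424 0.003 [-0.0038  0.0118] 0.0718
scene 418 0.0031 [-0.0035  0.0118] 0.0713
scene 271 0.0032 [-0.0035  0.0121] 0.0711
turn 0.08288044806049424
above [ 0.58742885  0.03568825 -0.45978661] at [ 0.68742885  0.03568825 -0.45978661]
```

>>> move_arm --steps "0.03 0.002 -0.025 0.02 0; 0.06 0.004 -0.05 0.04 0; 0.09 0.006 -0.075 0.06 0; 0.12 0.008 -0.1 0.08 0; 0.15 0.01 -0.125 0.083 60; 0.18 0.012 -0.15 0.083 130; 0.21 0.014 -0.175 0.083 130; 0.24 0.016 -0.2 0.083 130; 0.27 0.018 -0.22 0.083 130; 0.3 0.02 -0.24 0.083 130"

```text
clock: 6.15
position: [0.4313, -0.0588, 0.4967]
ee_rot: [0.151, 1.013, -0.16]
force: [0.2, 1.4, 0.5]
width: 0.617
```

```bash
sed -i 's/TUBE=.*a=/TUBE=np.array([.4454,-.0414]); a=/' plan.py
python3 - <<'E'
from plan import *
print("turn",turn_for(TD)); 
print("above",shift([TUBE[0],TUBE[1],.06]-0.07*M[:,0]),"at",shift([TUBE[0],TUBE[1],.06]))
E
```

```text
t 6.15 q [-0.609 -0.427  0.283  1.902  0.373  1.161 -0.603] sum 2.635
pos [ 0.4313 -0.0588  0.4967] w 0.617 F [0.25 1.41 0.53] T [ 0.126  0.443 -0.059]
[[0.52, 0.203, 0.83], [-0.063, 0.978, -0.2], [-0.852, 0.052, 0.521]] lean deg 31.6 az y 78.27
turn 0.0016733701441818672
above [ 0.32728945 -0.00271315 -0.21922213] at [ 0.39728945 -0.00271315 -0.21922213]
```

>>> move_arm --steps "0.03 0 -0.022 0 130; 0.06 0 -0.044 0 130; 0.09 0 -0.066 0 130; 0.12 0 -0.088 0 130; 0.15 0 -0.11 0 130; 0.18 0 -0.13 0 130"

```text
clock: 6.65
position: [0.4167, -0.0443, 0.2759]
ee_rot: [0.152, 1.014, -0.16]
force: [1.5, -0.2, -0.9]
width: 0.495
```

Run:
```python
from plan import *
print("turn",turn_for(TD)); 
print("above",shift([TUBE[0],TUBE[1],.06]-0.07*M[:,0]),"at",shift([TUBE[0],TUBE[1],.06]))
```

```text
t 6.65 q [-0.516 -0.323  0.265  2.393  0.497  0.592 -0.811] sum 2.662
pos [ 0.4167 -0.0443  0.2759] w 0.495 F [ 1.47 -0.22 -0.89] T [-0.013  0.448 -0.051]
[[0.519, 0.203, 0.83], [-0.063, 0.978, -0.2], [-0.852, 0.052, 0.52]] lean deg 31.5 az y 78.26
turn 0.0014769105951406992
above [ 0.14775023 -0.00255097 -0.08904379] at [ 0.21775023 -0.00255097 -0.08904379]
```

>>> move_arm --steps "0.025 0 -0.02 0 130; 0.05 0 -0.04 0 130; 0.075 -0.001 -0.06 0 130; 0.1 -0.002 -0.08 0 130; 0.13 -0.0025 -0.089 0 130; 0.148 -0.0025 -0.089 0 130; 0.148 -0.0025 -0.089 0 130"

```text
clock: 7.23
position: [0.412, -0.0598, 0.1613]
ee_rot: [0.091, 1.007, -0.21]
force: [0.1, -0.3, -0.6]
width: 0.487
```

Run:
```python
from plan import *
print("turn",turn_for(TD)); 
print("above",shift([TUBE[0],TUBE[1],.06]-0.07*M[:,0]),"at",shift([TUBE[0],TUBE[1],.06]))
d=arm.get_image("wrist"); cv2.imwrite("pics/w1.png",d["img"])
d=arm.get_image("scene"); cv2.imwrite("pics/s1.png",d["img"])
```

```text
t 7.23 q [ 0.215 -0.017 -0.391  2.567  1.263  0.229 -1.587] sum 2.778
pos [ 0.412  -0.0598  0.1613] w 0.487 F [ 0.08 -0.3  -0.62] T [ 0.081  0.572 -0.018]
[[0.516, 0.217, 0.828], [-0.133, 0.976, -0.172], [-0.846, -0.021, 0.533]] lean deg 32.2 az y 77.48
turn 0.028120478102894145
above [ 0.04948458  0.02734162 -0.02950645] at [ 0.11948458  0.02734162 -0.02950645]
```

View pics/w1.png

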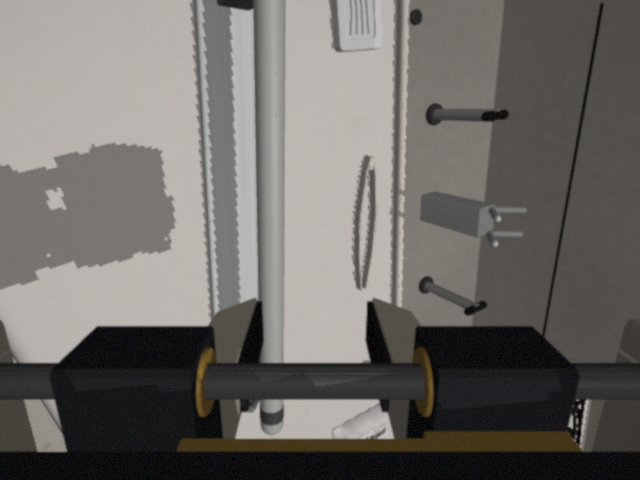

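View pics/s1.png

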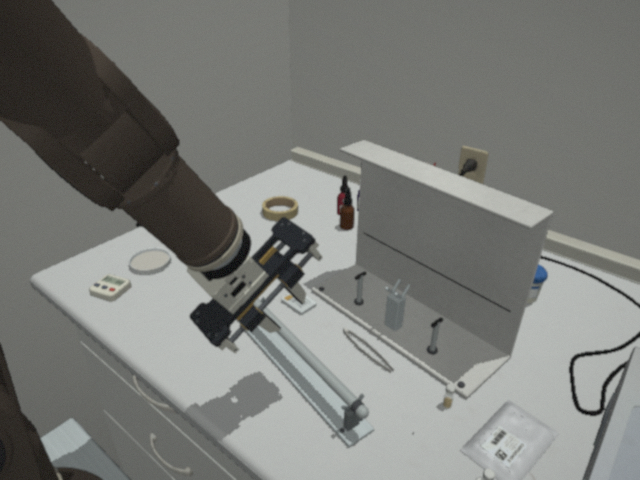

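```bash
cat > kin.py <<'E'
import numpy as np
from scipy.optimize import least_squares
from scipy.spatial.transform import Rotation as R
D=[([ 1.0153923,0.43521141,0.02497451,1.57411449,-0.01159456,1.13399056,-0.07512105],[.27315,-.56157,.22595],[[-.001,.899,.437],[.001,.437,-.899],[-1,0,-.002]]),
([-0.036,0.197,0.126,0.95,-0.02,2.001,-0.057],[0.4956,-0.0812,0.6252],[[-0.005,0.135,0.991],[-0.006,0.991,-0.135],[-1.0,-0.007,-0.004]]),
([-0.394,0.162,0.604,0.959,-0.095,2.002,0.022],[0.485,-0.0801,0.6499],[[0.043,0.137,0.99],[-0.014,0.99,-0.137],[-0.999,-0.008,0.044]]),
([-0.625,0.1,0.819,0.979,-0.076,2.002,0.015],[0.4625,-0.0764,0.6724],[[0.088,0.138,0.987],[-0.021,0.99,-0.136],[-0.996,-0.009,0.09]]),
([-0.698,0.002,0.762,1.356,0.015,1.693,-0.07],[0.4735,-0.0787,0.5513],[[0.09,0.137,0.987],[-0.021,0.991,-0.135],[-0.996,-0.009,0.092]]),
([-0.986,0.009,1.059,0.956,0.01,2.002,-0.046],[0.4468,-0.0676,0.7105],[[0.176,0.124,0.976],[-0.03,0.992,-0.121],[-0.984,-0.008,0.179]]),
([-0.435,0.003,0.473,0.914,0.027,2.002,-0.083],[0.4369,-0.0743,0.7289],[[0.22,0.135,0.966],[-0.034,0.991,-0.131],[-0.975,-0.004,0.223]]),
([-0.098,-0.001,0.132,0.838,0.025,2.002,-0.081],[0.4298,-0.0762,0.7629],[[0.298,0.127,0.946],[-0.033,0.992,-0.123],[-0.954,0.006,0.299]]),
([-0.731,0.046,0.928,0.689,-0.076,2.002,0.008],[0.4688,-0.0868,0.8144],[[0.408,0.132,0.903],[-0.046,0.991,-0.124],[-0.912,0.01,0.41]]),
([-0.567,0.072,0.81,0.536,-0.118,2.002,0.009],[0.476,-0.088,0.87],[[0.521,0.135,0.843],[-0.064,0.991,-0.12],[-0.851,0.008,0.525]]),
([-0.609,-0.427,0.283,1.902,0.373,1.161,-0.603],[0.4313,-0.0588,0.4967],[[0.52,0.203,0.83],[-0.063,0.978,-0.2],[-0.852,0.052,0.521]]),
([-0.516,-0.323,0.265,2.393,0.497,0.592,-0.811],[0.4167,-0.0443,0.2759],[[0.519,0.203,0.83],[-0.063,0.978,-0.2],[-0.852,0.052,0.52]]),
([0.215,-0.017,-0.391,2.567,1.263,0.229,-1.587],[0.412,-0.0598,0.1613],[[0.516,0.217,0.828],[-0.133,0.976,-0.172],[-0.846,-0.021,0.533]])]
AX='zyzyzyz'
def fk(par,q,allp=False):
    s=par['s']; off=par['off']; T=np.eye(3); p=np.zeros(3); pts=[]
    for i in range(7):
        p=p+T@off[i]; pts.append(p)
        T=T@R.from_euler(AX[i],s[i]*q[i]).as_matrix()
    p=p+T@off[7]
    Mx=T@par['M0']
    return (p,Mx,pts) if allp else (p,Mx)
def unpack(x,s):
    off=x[:24].reshape(8,3); return dict(s=s,off=off,M0=R.from_rotvec(x[24:27]).as_matrix())
def fit(D,s,x0):
    def res(x):
        par=unpack(x,s); r=[]
        for q,p,Mx in D:
            pp,MM=fk(par,q); r+=list((pp-p)*3); r+=list((MM-np.array(Mx)).ravel()*.5)
        return np.array(r+list(1e-4*(x-x0)))
    return least_squares(res,x0)
def x0():
    off=np.zeros((8,3)); off[1]=[0,0,.33]; off[3]=[0,0,.4]; off[5]=[0,0,.4]; off[7]=[0,0,.25]
    # straight up tool x=+z at zero
    M0=np.array([[0,0,-1],[0,1,0],[1,0,0]]).astype(float)
    return np.r_[off.ravel(),R.from_matrix(M0).as_rotvec()]
if __name__=="__main__":
    import itertools,pickle
    best=None
    for s in itertools.product([1,-1],repeat=4):
        for s24 in [(1,1,1)]:
            S=np.array([s[0],1,s[1],1,s[2],1,s[3]])
            f=fit(D,S,x0())
            if best is None or f.cost<best[0].cost: best=(f,S); print(S,f.cost)
    f,S=best; par=unpack(f.x,S); np.set_printoptions(suppress=True,precision=4)
    print(par)
    for q,p,Mx in D:
        pp,MM=fk(par,q); print((pp-p).round(4),np.abs(MM-Mx).max().round(3))
    pickle.dump(par,open('par.pkl','wb'))
E
python3 kin.py
```

```text
[1 1 1 1 1 1 1] 0.7469609133508166
[-1  1 -1  1  1  1  1] 0.6372179229320666
[-1  1 -1  1 -1  1 -1] 4.4691040005866485e-06
{'s': array([-1,  1, -1,  1, -1,  1, -1]), 'off': array([[ 0.0001,  0.0002, -0.0287],
       [-0.0002, -0.0179,  0.3013],
       [ 0.0002, -0.0179,  0.0786],
       [-0.0005, -0.0092,  0.4785],
       [ 0.0025, -0.0073,  0.0135],
       [-0.0027,  0.0001,  0.4144],
       [ 0.0019, -0.0005,  0.0602],
       [-0.0026, -0.0005,  0.3105]]), 'M0': array([[-0.0002, -0.    , -1.    ],
       [ 0.    ,  1.    , -0.    ],
       [ 1.    , -0.    , -0.0002]])}
[-0.     -0.     -0.0001] 0.001
[-0.0001 -0.      0.0001] 0.001
[ 0.     -0.0001 -0.0001] 0.001
[ 0.     -0.0001  0.    ] 0.001
[ 0.0001 -0.0002  0.0001] 0.001
[-0.      0.      0.0001] 0.001
[-0.0001 -0.0001  0.    ] 0.0
[ 0.0002  0.0001 -0.0001] 0.001
[-0.0001  0.0003  0.    ] 0.001
[0.     0.0001 0.    ] 0.001
[-0.0001  0.0001 -0.0002] 0.001
[ 0.0001 -0.0001  0.0001] 0.001
[-0.  0.  0.] 0.001
```

```bash
cat > ik.py <<'E'
import pickle,numpy as np
from kin import fk
from scipy.optimize import least_squares
from scipy.spatial.transform import Rotation as R
par=pickle.load(open('par.pkl','rb'))
LO=np.array([-2.62,-.44,-1.27,.08,-1.32,.12,-2.74])+.01; HI=np.array([2.62,2.09,1.32,2.57,4.46,2,2.74])-.01
def ik(p,Mx,q0):
    def res(q):
        a,b=fk(par,q); return np.r_[(a-p)*5,(b-Mx).ravel(),1e-3*(q-q0)]
    f=least_squares(res,np.clip(q0,LO+1e-3,HI-1e-3),bounds=(LO,HI)); a,b=fk(par,f.x)
    return f.x,np.linalg.norm(a-p)*1e3,np.degrees(np.linalg.norm(R.from_matrix(b@Mx.T).as_rotvec()))
def pose(yd,lean,azdeg):  # tube dir yd, lean deg; azimuth of tool-x horizontal part
    a=np.radians(azdeg);L=np.radians(lean); x=np.array([np.sin(L)*np.cos(a),np.sin(L)*np.sin(a),-np.cos(L)])
    z=np.cross(x,yd); z/=np.linalg.norm(z); y=np.cross(z,x); return np.stack([x,y,z],1)
E
python3 - <<'E'
from ik import *
np.set_printoptions(suppress=True,precision=3)
TUBE=np.array([.4454,-.0414,.06]);a=np.radians(-13.65); TD=np.array([-np.sin(a),np.cos(a),0])
b=np.radians(-7.95);RX=np.array([np.cos(b),np.sin(b),0]); RY=np.array([-np.sin(b),np.cos(b),0]);REST=np.array([.638,-.114,.1])
starts=[np.array([-.5,-.3,.26,2.4,.5,.6,-.8]),np.array([0,0,0,2.2,0,.6,0]),np.array([.3,0,-.4,2.4,1,.3,-1.]),np.array([.3,.3,.6,2.2,0,.6,0])]
for L in [0,20,25,28,32]:
  for s in [-.1,-.04,0,.04,.1]:
    for h in [0,.1]:
      Mx=pose(TD,L,-8); p=TUBE+s*TD+.019*Mx[:,0]+[0,0,h]
      r=min((ik(p,Mx,q0) for q0 in starts),key=lambda r:r[1]+r[2]); print("cradle",L,s,h,r[0],round(r[1],1),round(r[2],2))
for L in [25,32]:
  for s in [-.04,.04]:
      Mx=pose(RY,L,-8); p=REST+s*RY+.019*Mx[:,0]
      r=min((ik(p,Mx,q0) for q0 in starts),key=lambda r:r[1]+r[2]); print("rest",L,s,r[0],round(r[1],1),round(r[2],2), np.array(fk(par,r[0],True)[2])[2:].round(2).tolist())
E
```

```text
cradle 0 -0.1 0 [ 0.054  0.42   0.184  2.21  -0.15   0.522  0.114] 0.0 0.0
cradle 0 -0.1 0.1 [-0.032  0.246  0.276  2.121 -0.094  0.786  0.064] 0.0 0.0
cradle 0 -0.04 0 [-0.085  0.42   0.187  2.212 -0.153  0.522 -0.019] 0.0 0.0
cradle 0 -0.04 0.1 [ 0.004  0.245  0.068  2.11  -0.023  0.788 -0.152] 0.0 0.0
cradle 0 0 0 [-0.08   0.421  0.066  2.195 -0.054  0.527 -0.211] 0.0 0.0
cradle 0 0 0.1 [-0.068  0.251  0.049  2.099 -0.017  0.791 -0.247] 0.0 0.0
cradle 0 0.04 0 [-0.167  0.43   0.068  2.178 -0.056  0.536 -0.295] 0.0 0.0
cradle 0 0.04 0.1 [-0.14   0.263  0.033  2.082 -0.012  0.797 -0.339] 0.0 0.0
cradle 0 0.1 0 [-0.289  0.45   0.072  2.137 -0.059  0.557 -0.412] 0.0 0.0
cradle 0 0.1 0.1 [-0.246  0.29   0.016  2.042 -0.006  0.81  -0.465] 0.0 0.0
cradle 20 -0.1 0 [ 0.652  0.393 -0.522  2.445  1.585  0.172 -1.589] 0.0 0.0
cradle 20 -0.1 0.1 [ 0.021  0.095  0.215  2.386 -0.165  0.319  0.147] 0.0 0.0
cradle 20 -0.04 0 [ 0.49   0.395 -0.552  2.45   1.592  0.248 -1.772] 0.0 0.0
cradle 20 -0.04 0.1 [-0.041  0.095  0.079  2.384  0.09   0.318 -0.277] 0.0 0.0
cradle 20 0 0 [ 0.351  0.396 -0.532 
[... 2722 characters left out ...]
0.04 [ 0.172  0.474 -0.013  2.055 -0.018  0.177  0.039] 0.0 0.0 [[0.03, -0.04, 0.34], [0.24, -0.09, 0.77], [0.25, -0.1, 0.76], [0.48, -0.13, 0.42], [0.51, -0.14, 0.36]]
rest 25 0.04 [-0.119  0.471  0.158  2.075 -0.09   0.169 -0.047] 0.0 0.0 [[0.04, -0.03, 0.34], [0.25, -0.01, 0.77], [0.26, -0.02, 0.76], [0.5, -0.05, 0.42], [0.52, -0.06, 0.36]]
rest 32 -0.04 [ 0.568  0.528 -0.526  2.123  1.668  0.237 -1.563] 0.0 0.0 [[0.01, -0.05, 0.34], [0.22, -0.19, 0.75], [0.22, -0.19, 0.74], [0.45, -0.12, 0.4], [0.48, -0.13, 0.35]]
rest 32 0.04 [ 0.389  0.521 -0.518  2.133  1.666  0.323 -1.713] 0.0 0.0 [[0.02, -0.05, 0.34], [0.24, -0.15, 0.75], [0.25, -0.15, 0.74], [0.46, -0.05, 0.4], [0.49, -0.05, 0.35]]
```

>>> move_arm --steps "0.02 0.01 0 0.01 130; 0.04 0.02 -0.01 0.02 130; 0.05 0.027 -0.02 0.028 130; 0.06 0.027 -0.0295 0.028 130; 0.07 0.027 -0.0295 0.028 130; 0.07 0.027 -0.0295 0.028 130"

```text
clock: 7.83
position: [0.436, -0.038, 0.089]
ee_rot: [0.114, 1.013, -0.228]
force: [-12.2, 23.2, 49.4]
width: 0.492
```

Run:
```python
from plan import *
print("turn",turn_for(TD)); 
print("above",shift([TUBE[0],TUBE[1],.06]-0.05*M[:,0]),"at",shift([TUBE[0],TUBE[1],.06]))
```

```text
t 7.83 q [ 0.762  0.508 -1.268  2.57   1.75   0.798 -2.172] sum 3.876
pos [ 0.436 -0.038  0.089] w 0.492 F [-12.23  23.22  49.4 ] T [ 0.53  -1.051  0.506]
[[0.509, 0.241, 0.827], [-0.136, 0.97, -0.199], [-0.85, -0.011, 0.526]] lean deg 31.8 az y 76.05
turn 0.0013860029832519214
above [-0.00114016 -0.0006887  -0.00684194] at [ 0.04885984 -0.0006887  -0.00684194]
```

Run:
```python
from plan import *
d=arm.get_image("wrist"); cv2.imwrite("pics/w2.png",d["img"])
d=arm.get_image("scene"); cv2.imwrite("pics/s2.png",d["img"])
o=arm.observe();print(o["force"],o["ft_torque"],o["dq"].round(3),o["joint_efforts"].round(1))
```

```text
t 7.83 q [ 0.762  0.508 -1.268  2.57   1.75   0.798 -2.172] sum 3.876
pos [ 0.436 -0.038  0.089] w 0.492 F [-12.23  23.22  49.4 ] T [ 0.53  -1.051  0.506]
[[0.509, 0.241, 0.827], [-0.136, 0.97, -0.199], [-0.85, -0.011, 0.526]] lean deg 31.8 az y 76.05
[-0.17845854 -0.08733482 -0.10937181] [0.18765519 0.58714068 0.02442708] [-0.071 -0.145 -0.023  0.004 -0.049 -0.158  0.064] [  2.6 -31.5  -9.5 -15.7   3.2   3.9  -1.3]
```

View pics/s2.png

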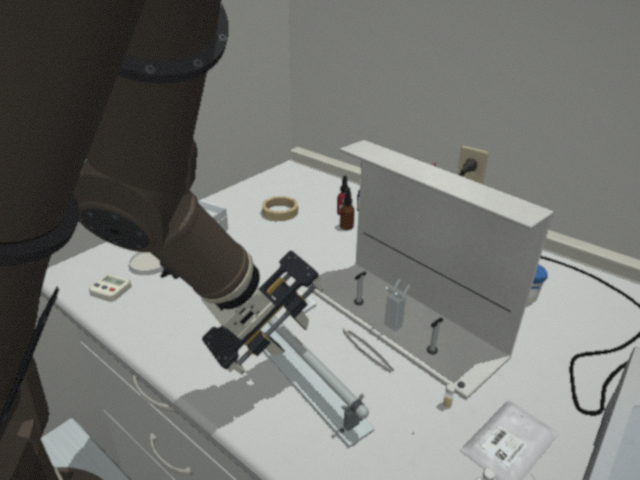

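View pics/w2.png

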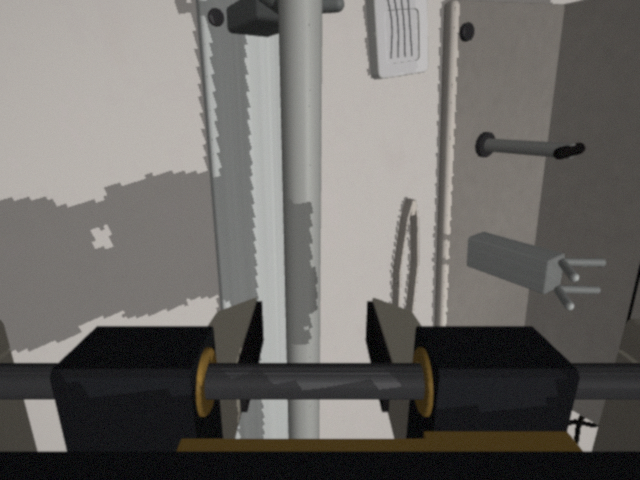

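>>> move_arm --steps "0.008 0 -0.003 0 130; 0.016 0 -0.007 0 130; 0.024 0 -0.007 0 130; 0.03 0 -0.007 0 130"

```text
clock: 8.27
position: [0.4477, -0.0399, 0.0607]
ee_rot: [0.109, 1.017, -0.227]
force: [-0.7, 0.2, -0.4]
width: 0.488
```

Run:
```python
from plan import *
print("turn",turn_for(TD)); 
print("at",shift([TUBE[0],TUBE[1],.06]))
```

```text
t 8.27 q [ 0.718  0.657 -1.262  2.569  1.823  0.938 -2.213] sum 4.164
pos [ 0.4477 -0.0399  0.0607] w 0.488 F [-0.73  0.18 -0.42] T [ 0.181  0.527 -0.006]
[[0.505, 0.238, 0.83], [-0.137, 0.971, -0.195], [-0.852, -0.015, 0.523]] lean deg 31.5 az y 76.23
turn 0.005851135694056913
at [ 0.01866952 -0.00199799 -0.00199472]
```

>>> move_arm --steps "0.007 -0.001 -0.001 0.003 130; 0.013 -0.002 -0.002 0.006 130; 0.0187 -0.002 -0.002 0.006 130; 0.0187 -0.002 -0.002 0.006 130"

```text
clock: 8.6
position: [0.4555, -0.0438, 0.0438]
ee_rot: [0.117, 1.016, -0.229]
force: [0.3, -0.7, 0.6]
width: 0.495
```

```bash
cat > ft.py <<'E'
from plan import *
F=[];T=[]
for i in range(8):
    arm.get_image("wrist"); o=arm.observe(); F.append(o["force"]);T.append(o["ft_torque"])
F=np.array(F);T=np.array(T)
print("F",F.mean(0).round(3),F.std(0).round(2),"T",T.mean(0).round(4),T.std(0).round(3), "Tx_horiz(perp to tube)",(T.mean(0)@np.cross(TD,[0,0,1])).round(4))
np.save("ft_%.2f.npy"%o["clock"],np.r_[F.mean(0),T.mean(0)])
E
python3 ft.py; python3 -c "
from plan import *
print(turn_for(TD),shift([TUBE[0],TUBE[1],.06]))"
```

```text
t 8.6 q [ 0.709  0.737 -1.25   2.566  1.876  1.003 -2.235] sum 4.307
pos [ 0.4555 -0.0438  0.0438] w 0.495 F [ 0.26 -0.73  0.59] T [0.158 0.475 0.011]
[[0.505, 0.244, 0.828], [-0.135, 0.97, -0.203], [-0.852, -0.009, 0.523]] lean deg 31.6 az y 75.88
F [ 0.057 -0.069  0.11 ] [0.43 0.38 0.51] T [0.1618 0.5326 0.0077] [0.034 0.018 0.042] Tx_horiz(perp to tube) 0.0316
t 9.0 q [ 0.715  0.737 -1.255  2.567  1.878  1.003 -2.237] sum 4.308
pos [ 0.456  -0.0444  0.0449] w 0.489 F [-0.11  0.15  0.33] T [ 0.128  0.568 -0.039]
[[0.508, 0.247, 0.825], [-0.135, 0.969, -0.207], [-0.851, -0.006, 0.525]] lean deg 31.7 az y 75.69
-0.006662833348125876 [ 0.00039772  0.00020326 -0.00146476]
```

>>> move_arm --steps "0 0 0 0 255; 0 0 0 0 255; 0 0 0 0 255; 0 0 0 0 255; 0 0 0 0 255; 0 0 0 0 255" --squeeze 55

```text
clock: 9.5
position: [0.4557, -0.0443, 0.0445]
ee_rot: [0.122, 1.014, -0.23]
force: [-1.8, -0.7, 0.9]
width: 0.178
```

```bash
python3 st.py
```

```text
t 9.5 q [ 0.715  0.738 -1.255  2.567  1.878  1.004 -2.237] sum 4.309
pos [ 0.4557 -0.0443  0.0445] w 0.178 F [-1.79 -0.74  0.91] T [0.139 0.733 0.021]
[[0.507, 0.247, 0.826], [-0.134, 0.969, -0.208], [-0.851, -0.005, 0.525]] lean deg 31.6 az y 75.7
```

>>> move_arm --steps "-0.0064 0 0.004 0 255; -0.0128 0 0.008 0 255; -0.0192 0 0.012 0 255; -0.0255 0 0.0158 0 255; -0.0255 0 0.0158 0 255; -0.0255 0 0.0158 0 255; -0.0255 0 0.0158 0 255"

```text
clock: 10.08
position: [0.4558, -0.0444, 0.0742]
ee_rot: [0.122, 1.014, -0.231]
force: [-1.0, -0.8, -4.2]
width: 0.179
```

```bash
python3 ft.py
python3 - <<'E'
from cell import arm
import cv2
cv2.imwrite("pics/s3.png",arm.get_image("scene")["img"][150:,150:])
E
```

```text
t 10.08 q [ 0.758  0.601 -1.254  2.542  1.795  0.863 -2.164] sum 4.005
pos [ 0.4558 -0.0444  0.0742] w 0.179 F [-1.04 -0.84 -4.23] T [0.427 0.852 0.044]
[[0.507, 0.248, 0.826], [-0.134, 0.969, -0.208], [-0.851, -0.006, 0.525]] lean deg 31.6 az y 75.66
F [ 0.073 -0.189 -3.567] [0.35 0.37 0.51] T [ 0.446   0.8509 -0.0201] [0.024 0.035 0.019] Tx_horiz(perp to tube) 0.2326
```

View pics/s3.png

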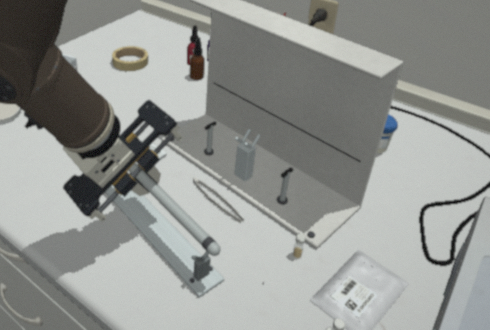

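>>> move_arm --steps "0.0064 0 -0.004 0 255; 0.0128 0 -0.008 0 255; 0.0192 0 -0.012 0 255; 0.0253 0 -0.0156 0 255; 0.0253 0 -0.0156 0 255; 0.0253 0 -0.0156 0 130; 0.0253 0 -0.0156 0 130; 0.0253 0 -0.0156 0 130; 0.0253 0 -0.0156 0 130"

```text
clock: 11.28
position: [0.4564, -0.0443, 0.0452]
ee_rot: [0.122, 1.012, -0.231]
force: [-0.0, -0.5, 0.5]
width: 0.418
```

Run:
```python
from plan import *
for s in [-.054]:
  print(turn_for(TD),shift(np.r_[TUBE,.06]+s*TD))
np.savez("s4.npz",**arm.get_image("scene"));cv2.imwrite("pics/s4.png",load("s4.npz")["img"][150:,150:])
d=arm.get_image("top");np.savez("t4.npz",**d)
```

```text
t 11.28 q [ 0.704  0.72  -1.232  2.567  1.886  0.981 -2.248] sum 4.268
pos [ 0.4564 -0.0443  0.0452] w 0.418 F [-0.04 -0.51  0.54] T [ 0.106  0.512 -0.081]
[[0.508, 0.247, 0.825], [-0.135, 0.969, -0.208], [-0.851, -0.005, 0.526]] lean deg 31.7 az y 75.68
-0.007122652616371704 [ 0.00102744 -0.05395638 -0.00156236]
```

View pics/s4.png

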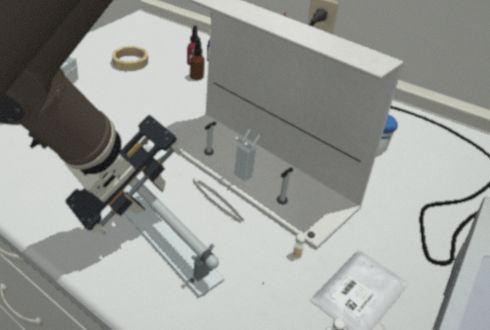

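>>> move_arm --steps "0 -0.009 -0.001 0 130; 0.001 -0.018 -0.0015 0 130; 0.001 -0.027 -0.0015 0 130; 0.001 -0.036 -0.0015 0 130; 0.001 -0.045 -0.0015 0 130; 0.001 -0.054 -0.0015 0 130; 0.001 -0.054 -0.0015 0 130"

```text
clock: 11.97
position: [0.4473, -0.0993, 0.0455]
ee_rot: [0.123, 1.02, -0.233]
force: [-1.1, 0.1, -0.1]
width: 0.492
```

Run:
```python
from plan import *
print(turn_for(TD),shift(np.r_[TUBE,.06]-.054*TD))
```

```text
t 11.97 q [ 0.928  0.735 -1.266  2.569  1.936  0.915 -2.097] sum 4.219
pos [ 0.4473 -0.0993  0.0455] w 0.492 F [-1.05  0.08 -0.12] T [ 0.101  0.52  -0.053]
[[0.502, 0.25, 0.828], [-0.135, 0.968, -0.21], [-0.854, -0.007, 0.52]] lean deg 31.3 az y 75.54
-0.008544237476890208 [-0.00150734  0.00154013 -0.00572714]
```

>>> move_arm --steps "-0.001 0.0015 -0.003 -0.004 130; -0.0015 0.0015 -0.006 -0.008 130; -0.0015 0.0015 -0.007 -0.008 130"

```text
clock: 12.22
position: [0.4469, -0.0945, 0.0451]
ee_rot: [0.115, 1.025, -0.225]
force: [1.0, -0.8, 0.7]
width: 0.488
```

```bash
python3 - <<'E'
from plan import *
print(turn_for(TD),shift(np.r_[TUBE,.06]-.054*TD))
E
python3 ft.py
```

```text
t 12.22 q [ 0.915  0.734 -1.267  2.569  1.927  0.915 -2.091] sum 4.218
pos [ 0.4469 -0.0945  0.0451] w 0.488 F [ 1.04 -0.81  0.73] T [0.154 0.507 0.036]
[[0.499, 0.24, 0.833], [-0.132, 0.971, -0.2], [-0.857, -0.01, 0.516]] lean deg 31.0 az y 76.14
0.002095786194991301 [-0.0009968  -0.003002   -0.00432046]
t 12.22 q [ 0.915  0.734 -1.267  2.569  1.927  0.915 -2.091] sum 4.218
pos [ 0.4469 -0.0945  0.0451] w 0.488 F [ 1.04 -0.81  0.73] T [0.154 0.507 0.036]
[[0.499, 0.24, 0.833], [-0.132, 0.971, -0.2], [-0.857, -0.01, 0.516]] lean deg 31.0 az y 76.14
F [ 0.122  0.065 -0.053] [0.47 0.3  0.47] T [ 0.1296  0.5253 -0.0169] [0.027 0.024 0.028] Tx_horiz(perp to tube) 0.002
```

>>> move_arm --steps "0 -0.003 -0.01 0 130; 0 -0.003 -0.012 0 130; 0 -0.003 -0.012 0 130"

```text
clock: 12.87
position: [0.4438, -0.0975, 0.0412]
ee_rot: [0.117, 1.034, -0.227]
force: [0.4, 0.1, 0.9]
width: 0.491
```

Run:
```python
from plan import *
print(turn_for(TD),shift(np.r_[TUBE,.06]-.054*TD))
```

```text
t 12.87 q [ 0.924  0.744 -1.267  2.569  1.925  0.916 -2.081] sum 4.229
pos [ 0.4438 -0.0975  0.0412] w 0.491 F [0.39 0.1  0.92] T [0.153 0.497 0.   ]
[[0.49, 0.242, 0.837], [-0.131, 0.97, -0.203], [-0.862, -0.011, 0.507]] lean deg 30.5 az y 76.02
0.00033007207610785563 [-0.00319797  0.00061555 -0.00054313]
```

Centred. Grip firmly, lift, weigh.

>>> move_arm --steps "-0.003 0 0 0 255; -0.003 0 0 0 255; -0.003 0 0 0 255; -0.003 0 0 0 255; -0.003 0 0 0 255; -0.011 0 0.005 0 255; -0.019 0 0.01 0 255; -0.029 0 0.0155 0 255; -0.029 0 0.0155 0 255; -0.029 0 0.0155 0 255" --squeeze 55

```text
clock: 13.7
position: [0.4428, -0.0974, 0.0746]
ee_rot: [0.116, 1.033, -0.228]
force: [-0.0, -0.6, -3.8]
width: 0.177
```

```bash
python3 ft.py;python3 ft.py | tail -1
python3 - <<'E'
from plan import *
d=arm.get_image("scene");np.savez("s5.npz",**d); cv2.imwrite("pics/s5.png",d["img"][150:,150:])
E
```

```text
t 13.7 q [ 0.972  0.586 -1.265  2.544  1.832  0.754 -2.009] sum 3.885
pos [ 0.4428 -0.0974  0.0746] w 0.177 F [-0.03 -0.63 -3.79] T [ 0.235  0.866 -0.059]
[[0.491, 0.242, 0.837], [-0.133, 0.97, -0.203], [-0.861, -0.012, 0.509]] lean deg 30.6 az y 75.98
F [-0.016  0.211 -3.455] [0.32 0.62 0.25] T [0.2399 0.865  0.0135] [0.032 0.048 0.028] Tx_horiz(perp to tube) 0.029
F [ 0.118 -0.204 -3.769] [0.43 0.49 0.62] T [0.2264 0.8443 0.0158] [0.031 0.021 0.034] Tx_horiz(perp to tube) 0.0208
t 14.5 q [ 0.972  0.587 -1.265  2.543  1.831  0.753 -2.008] sum 3.883
pos [ 0.4429 -0.0966  0.0743] w 0.182 F [ 0.06 -0.71 -4.54] T [0.254 0.843 0.008]
[[0.491, 0.241, 0.837], [-0.131, 0.97, -0.202], [-0.861, -0.011, 0.508]] lean deg 30.5 az y 76.05
```

View pics/s5.png

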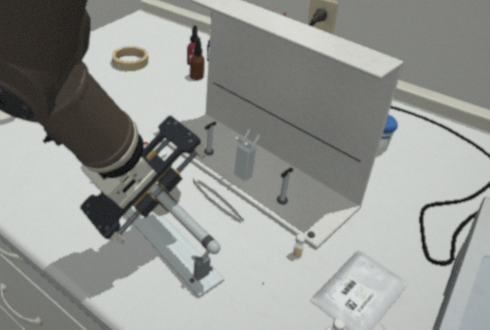

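>>> move_arm --steps "0.008 0 -0.005 0 255; 0.016 0 -0.01 0 255; 0.0257 0 -0.0153 0 255; 0.0257 0 -0.0153 0 255; 0.0257 0 -0.0153 0 130; 0.0257 0 -0.0153 0 130; 0.0257 0 -0.0153 0 130; 0.0257 0 -0.0153 0 130"

```text
clock: 15.22
position: [0.4434, -0.0971, 0.0451]
ee_rot: [0.116, 1.033, -0.227]
force: [0.5, -0.5, -0.5]
width: 0.424
```

```bash
python3 ft.py
python3 - <<'E'
from plan import *
print(turn_for(TD),shift(np.r_[TUBE,.06]-.017*TD))
E
```

```text
t 15.22 q [ 0.927  0.726 -1.267  2.569  1.917  0.9   -2.078] sum 4.194
pos [ 0.4434 -0.0971  0.0451] w 0.424 F [ 0.48 -0.52 -0.54] T [ 0.19   0.568 -0.057]
[[0.492, 0.241, 0.837], [-0.132, 0.97, -0.202], [-0.861, -0.011, 0.509]] lean deg 30.6 az y 76.04
F [ 0.073 -0.45   0.165] [0.38 0.32 0.26] T [ 0.1505  0.5106 -0.0063] [0.024 0.028 0.034] Tx_horiz(perp to tube) 0.0258
t 15.62 q [ 0.927  0.727 -1.267  2.569  1.917  0.901 -2.078] sum 4.197
pos [ 0.443  -0.097   0.0446] w 0.49 F [-0.4  -0.43  0.14] T [ 0.131  0.526 -0.063]
[[0.491, 0.241, 0.837], [-0.131, 0.97, -0.203], [-0.861, -0.011, 0.508]] lean deg 30.5 az y 76.04
0.0008036344301588659 [-0.00022333  0.03736202 -0.00145956]
```

>>> move_arm --steps "0 0.008 -0.001 0 130; 0 0.016 -0.0015 0 130; 0 0.024 -0.0015 0 130; 0 0.032 -0.0015 0 130; 0 0.0394 -0.0015 0 130; 0 0.0394 -0.0015 0 130"

```text
clock: 16.12
position: [0.4519, -0.057, 0.0436]
ee_rot: [0.117, 1.034, -0.225]
force: [-0.3, -0.7, -0.1]
width: 0.488
```

```bash
python3 ft.py
python3 - <<'E'
from plan import *
print(turn_for(TD),shift(np.r_[TUBE,.06]-.015*TD))
E
```

```text
t 16.12 q [ 0.778  0.737 -1.267  2.56   1.867  0.969 -2.166] sum 4.266
pos [ 0.4519 -0.057   0.0436] w 0.488 F [-0.31 -0.73 -0.14] T [ 0.216  0.501 -0.012]
[[0.491, 0.24, 0.837], [-0.13, 0.971, -0.202], [-0.861, -0.01, 0.508]] lean deg 30.6 az y 76.14
F [-0.161 -0.082  0.231] [0.46 0.41 0.6 ] T [ 0.1185  0.5088 -0.0026] [0.039 0.03  0.015] Tx_horiz(perp to tube) -0.0049
t 16.52 q [ 0.782  0.737 -1.266  2.561  1.867  0.969 -2.166] sum 4.267
pos [ 0.4511 -0.0589  0.0433] w 0.489 F [ 0.6  -0.04  1.27] T [ 0.199  0.567 -0.006]
[[0.49, 0.242, 0.837], [-0.132, 0.97, -0.203], [-0.861, -0.011, 0.508]] lean deg 30.5 az y 76.0
0.00023199608679078972 [-0.00030993  0.00043167  0.00018847]
```

Grip and lift 60 mm.

>>> move_arm --steps "0 0 0 0 255; 0 0 0 0 255; 0 0 0 0 255; 0 0 0 0 255; 0 0 0 0 255; -0.008 0 0.005 0 255; -0.018 0 0.01 0 255; -0.03 0 0.017 0 255; -0.042 0 0.025 0 255; -0.05 0 0.03 0 255" --squeeze 60

```text
clock: 17.35
position: [0.4516, -0.0576, 0.1024]
ee_rot: [0.117, 1.034, -0.226]
force: [0.6, -0.0, -3.7]
width: 0.183
```

>>> move_arm --steps "0 0 0 0 255; 0 0 0 0 255; 0 0 0 0 255"

```text
clock: 17.6
position: [0.4512, -0.0583, 0.1009]
ee_rot: [0.117, 1.035, -0.227]
force: [0.1, -0.1, -2.9]
width: 0.179
```

```bash
python3 ft.py;python3 ft.py | tail -1
python3 - <<'E'
from plan import *
for n in ["scene","top"]:
    d=arm.get_image(n);np.savez(n+"6.npz",**d); cv2.imwrite("pics/%s6.png"%n,d["img"])
E
```

```text
t 17.6 q [ 0.875  0.472 -1.262  2.505  1.673  0.695 -1.982] sum 3.672
pos [ 0.4512 -0.0583  0.1009] w 0.179 F [ 0.12 -0.08 -2.9 ] T [ 0.382  0.854 -0.011]
[[0.49, 0.242, 0.838], [-0.132, 0.97, -0.203], [-0.862, -0.011, 0.507]] lean deg 30.5 az y 76.02
F [ 0.086  0.116 -3.419] [0.54 0.55 0.57] T [ 0.3664  0.8284 -0.0048] [0.017 0.026 0.031] Tx_horiz(perp to tube) 0.1605
F [ 0.034  0.267 -3.513] [0.6  0.77 0.25] T [0.3902 0.8246 0.0099] [0.036 0.031 0.022] Tx_horiz(perp to tube) 0.1846
t 18.4 q [ 0.876  0.471 -1.262  2.504  1.672  0.694 -1.981] sum 3.668
pos [ 0.4518 -0.058   0.1017] w 0.175 F [-1.01  1.1  -3.59] T [0.347 0.805 0.035]
[[0.491, 0.241, 0.837], [-0.131, 0.97, -0.203], [-0.861, -0.011, 0.508]] lean deg 30.5 az y 76.04
```

View pics/scene6.png

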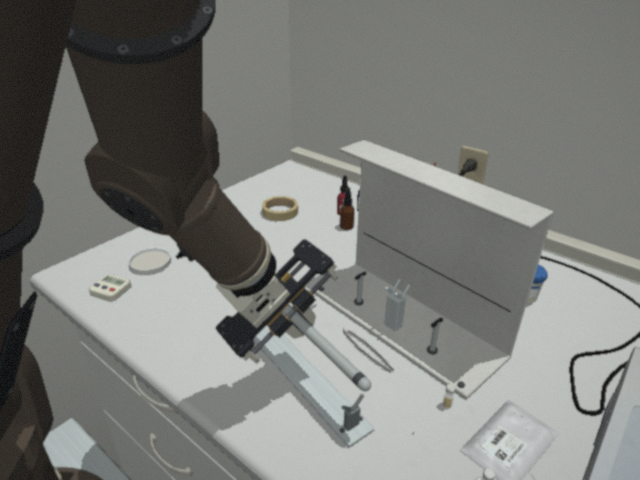

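View pics/top6.png

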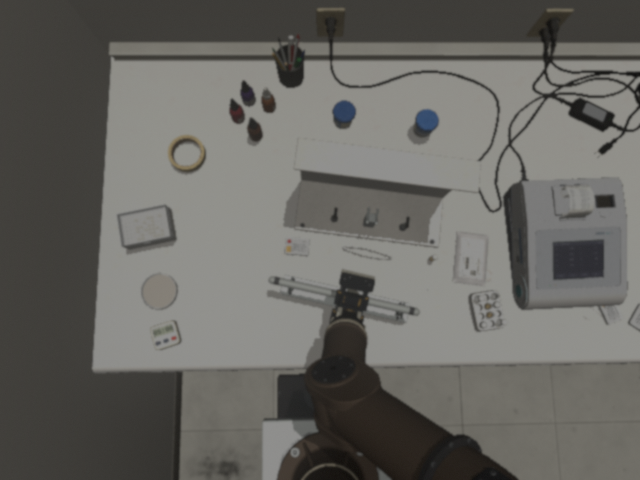

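```bash
cat > pl.py <<'E'
from plan import *
from ik import ik
def tubedir(th=0.0):  # tube axis in world after turning tool x by th
    return M@R.from_rotvec([th,0,0]).as_matrix()@np.array([0,1,0.])
if __name__=="__main__":
    th=turn_for(RY); t=tubedir(th); print("turn",th,"tube dir err yaw",np.degrees(np.arctan2(-t[0],t[1])),"pitch",np.degrees(np.arcsin(t[2])))
    M2=M@R.from_rotvec([th,0,0]).as_matrix()
    for h in [.045,.035,0]:
        g=REST+[0,0,.1+h]+.041*t
        s=shift(g); q,e1,e2=ik(g+.019*M2[:,0],M2,o["joints"]); print(h,"shift",s.round(4),"ik",q.round(2),round(e1,1),round(e2,1))
E
python3 pl.py
python3 - <<'E'
from plan import *
d=load("scene6.npz"); v,u=np.mgrid[0:480,0:640]; P=cast(d,u.ravel(),v.ravel())
q=P[:,:2]-TUBE; s=q@TD[:2]; w=q@np.array([TD[1],-TD[0]])
m=(P[:,2]>.09)&(P[:,2]<.15)&(abs(w)<.03)&(s<-.08)&(s>-.3); X=P[m]
print(m.sum(), s[m].min(), np.polyfit(s[m],P[m,2],1),np.polyfit(s[m],w[m],1))
E
```

```text
t 18.5 q [ 0.876  0.471 -1.262  2.504  1.672  0.694 -1.981] sum 3.668
pos [ 0.4518 -0.058   0.1017] w 0.175 F [ 0.72 -0.17 -3.3 ] T [ 0.443  0.82  -0.052]
[[0.491, 0.241, 0.837], [-0.131, 0.97, -0.203], [-0.861, -0.011, 0.508]] lean deg 30.5 az y 76.04
turn -0.08503859459132043 tube dir err yaw -9.757056740671999 pitch -3.084132086027881
0.045 shift [0.0804 0.0309 0.1857] ik [ 0.76  0.69 -1.16  2.04  1.47  0.81 -1.42] 0.0 0.0
0.035 shift [0.089  0.0311 0.1807] ik [ 0.75  0.7  -1.14  2.05  1.5   0.8  -1.45] 0.0 0.0
0 shift [0.1191 0.0314 0.1629] ik [ 0.7   0.74 -1.07  2.08  1.6   0.78 -1.55] 0.0 0.0
t 18.5 q [ 0.876  0.471 -1.262  2.504  1.672  0.694 -1.981] sum 3.668
pos [ 0.4518 -0.058   0.1017] w 0.175 F [ 0.72 -0.17 -3.3 ] T [ 0.443  0.82  -0.052]
[[0.491, 0.241, 0.837], [-0.131, 0.97, -0.203], [-0.861, -0.011, 0.508]] lean deg 30.5 az y 76.04
802 -0.1782448329474958 [0.02866341 0.12526455] [-0.01789665 -0.00447471]
```

```bash
cat > pl.py <<'E'
from plan import *
from ik import ik
from scipy.optimize import brentq
TL=np.array([-.0459,.999,0])
def tubedir(th=0.0): return M@R.from_rotvec([th,0,0]).as_matrix()@TL
def yaw(t): return np.degrees(np.arctan2(-t[0],t[1]))
def goal(h,dy=.041):
    th=brentq(lambda x:yaw(tubedir(x))+7.95,-.4,.3); t=tubedir(th); M2=M@R.from_rotvec([th,0,0]).as_matrix()
    g=REST+[0,0,.1+h]+dy*t
    s=M.T@(g+.019*M2[:,0]-p)
    return th,t,M2,g,s
if __name__=="__main__":
    for h in [.045,.035,0]:
        th,t,M2,g,s=goal(h)
        q,e1,e2=ik(g+.019*M2[:,0],M2,o["joints"]); print(h,"turn",round(th,4),"pitch",np.degrees(np.arcsin(t[2])).round(2),"shift",s.round(4),"ik",q.round(2),round(e1,1),round(e2,1))
E
python3 pl.py
```

```text
t 18.5 q [ 0.876  0.471 -1.262  2.504  1.672  0.694 -1.981] sum 3.668
pos [ 0.4518 -0.058   0.1017] w 0.175 F [ 0.72 -0.17 -3.3 ] T [ 0.443  0.82  -0.052]
[[0.491, 0.241, 0.837], [-0.131, 0.97, -0.203], [-0.861, -0.011, 0.508]] lean deg 30.5 az y 76.04
0.045 turn -0.0947 pitch -1.09 shift [0.0785 0.0309 0.1853] ik [ 0.76  0.69 -1.16  2.04  1.47  0.81 -1.41] 0.0 0.0
0.035 turn -0.0947 pitch -1.09 shift [0.0871 0.031  0.1803] ik [ 0.75  0.7  -1.14  2.05  1.5   0.8  -1.44] 0.0 0.0
0 turn -0.0947 pitch -1.09 shift [0.1173 0.0314 0.1625] ik [ 0.7   0.74 -1.07  2.08  1.6   0.78 -1.54] 0.0 0.0
```

>>> move_arm --steps "0 0.002 0.015 -0.01 255; 0 0.005 0.03 -0.02 255; 0.004 0.008 0.045 -0.03 255; 0.01 0.011 0.06 -0.045 255; 0.018 0.014 0.075 -0.06 255; 0.026 0.017 0.09 -0.075 255; 0.035 0.02 0.103 -0.09 255; 0.0425 0.0226 0.1142 -0.0947 255; 0.0425 0.0226 0.1142 -0.0947 255"

```text
clock: 19.25
position: [0.5762, -0.065, 0.123]
ee_rot: [0.033, 1.042, -0.178]
force: [1.1, 0.6, -2.3]
width: 0.18
```

```bash
python3 pl.py
python3 - <<'E'
from plan import *
for n in ["scene","wrist"]:
    d=arm.get_image(n);np.savez(n+"7.npz",**d); cv2.imwrite("pics/%s7.png"%n,d["img"])
E
```

```text
t 19.25 q [ 0.79   0.568 -1.156  2.222  1.505  0.722 -1.568] sum 3.512
pos [ 0.5762 -0.065   0.123 ] w 0.18 F [ 1.1   0.63 -2.26] T [ 0.316  0.806 -0.023]
[[0.492, 0.162, 0.856], [-0.131, 0.985, -0.111], [-0.861, -0.058, 0.506]] lean deg 30.6 az y 80.66
0.045 turn -0.0013 pitch -1.07 shift [0.035  0.0015 0.0694] ik [ 0.74  0.66 -1.11  2.05  1.45  0.77 -1.41] 0.0 0.0
0.035 turn -0.0013 pitch -1.07 shift [0.0436 0.0021 0.0643] ik [ 0.73  0.67 -1.1   2.05  1.48  0.76 -1.44] 0.0 0.0
0 turn -0.0013 pitch -1.07 shift [0.0737 0.0041 0.0466] ik [ 0.69  0.73 -1.05  2.08  1.6   0.76 -1.54] 0.0 0.0
t 19.25 q [ 0.79   0.568 -1.156  2.222  1.505  0.722 -1.568] sum 3.512
pos [ 0.5762 -0.065   0.123 ] w 0.18 F [ 1.1   0.63 -2.26] T [ 0.316  0.806 -0.023]
[[0.492, 0.162, 0.856], [-0.131, 0.985, -0.111], [-0.861, -0.058, 0.506]] lean deg 30.6 az y 80.66
```

View pics/scene7.png

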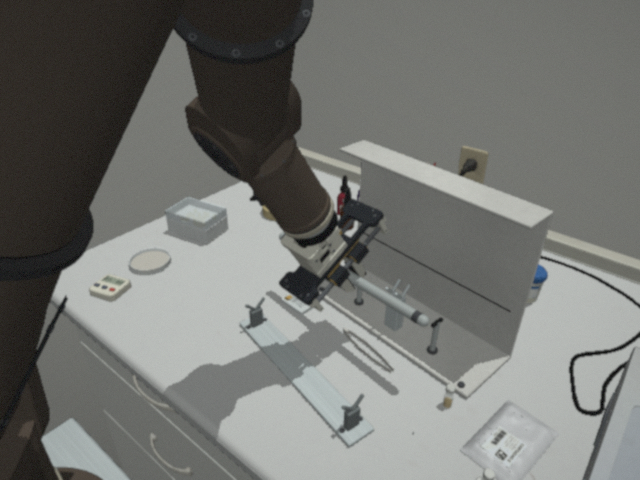

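View pics/wrist7.png

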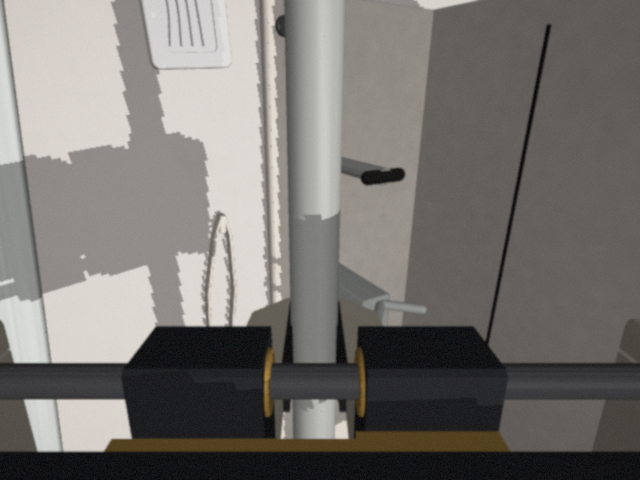

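Run:
```python
from pl import *
t=tubedir(); g=p-.019*M[:,0]
for n in ["scene7","wrist7"]:
    d=load(n+".npz"); v,u=np.mgrid[0:480,0:640]; P=cast(d,u.ravel(),v.ravel())
    r=P-g; s=r@t; n1=np.cross(t,[0,0,1]); w=r@n1; hh=P[:,2]-g[2]
    for lo,hi in ([(-.2,-.06)] if n[0]=='s' else [(.04,.2)]):
        m=(s>lo)&(s<hi)&(abs(w)<.02)&(abs(hh-s*t[2])<.02); print(n,m.sum(),"yaw/pitch res slope",np.polyfit(s[m],w[m],1).round(4),np.polyfit(s[m],hh[m],1).round(4),"pred",t[2].round(4),s[m].min().round(3),s[m].max().round(3))
```

```text
t 19.35 q [ 0.791  0.566 -1.158  2.227  1.505  0.721 -1.57 ] sum 3.514
pos [ 0.5735 -0.0646  0.1224] w 0.179 F [-0.78  1.05 -2.55] T [0.392 0.854 0.051]
[[0.49, 0.161, 0.857], [-0.131, 0.985, -0.11], [-0.862, -0.058, 0.504]] lean deg 30.5 az y 80.71
scene7 699 yaw/pitch res slope [ 0.0022 -0.0029] [-0.0241  0.0059] pred -0.0184 -0.164 -0.06
wrist7 13970 yaw/pitch res slope [ 0.0103 -0.0021] [-0.0319  0.007 ] pred -0.0184 0.04 0.117
```

>>> move_arm --steps "0.008 0 0.014 0 255; 0.016 0 0.028 0 255; 0.024 0.001 0.042 0 255; 0.032 0.0015 0.056 0 255; 0.039 0.0018 0.067 0 255; 0.039 0.0018 0.067 0 255"

```text
clock: 19.85
position: [0.6518, -0.0761, 0.1229]
ee_rot: [0.032, 1.042, -0.179]
force: [0.7, -0.2, -3.4]
width: 0.178
```

```bash
python3 pl.py
python3 - <<'E'
from plan import *
for n in ["scene","wrist","top"]:
    d=arm.get_image(n);np.savez(n+"8.npz",**d); cv2.imwrite("pics/%s8.png"%n,d["img"])
E
```

```text
t 19.85 q [ 0.734  0.661 -1.104  2.053  1.462  0.763 -1.424] sum 3.478
pos [ 0.6518 -0.0761  0.1229] w 0.178 F [ 0.66 -0.15 -3.41] T [0.374 0.761 0.004]
[[0.491, 0.162, 0.856], [-0.132, 0.985, -0.111], [-0.861, -0.058, 0.505]] lean deg 30.6 az y 80.64
0.045 turn -0.0016 pitch -1.11 shift [-0.0037  0.0001  0.0035] ik [ 0.74  0.66 -1.11  2.05  1.45  0.77 -1.41] 0.0 0.0
0.035 turn -0.0016 pitch -1.11 shift [ 0.0049  0.0007 -0.0016] ik [ 0.73  0.67 -1.09  2.05  1.48  0.76 -1.44] 0.0 0.0
0 turn -0.0016 pitch -1.11 shift [ 0.0351  0.0027 -0.0193] ik [ 0.7   0.73 -1.06  2.08  1.6   0.77 -1.54] 0.0 0.0
t 19.85 q [ 0.734  0.661 -1.104  2.053  1.462  0.763 -1.424] sum 3.478
pos [ 0.6518 -0.0761  0.1229] w 0.178 F [ 0.66 -0.15 -3.41] T [0.374 0.761 0.004]
[[0.491, 0.162, 0.856], [-0.132, 0.985, -0.111], [-0.861, -0.058, 0.505]] lean deg 30.6 az y 80.64
```

View pics/scene8.png

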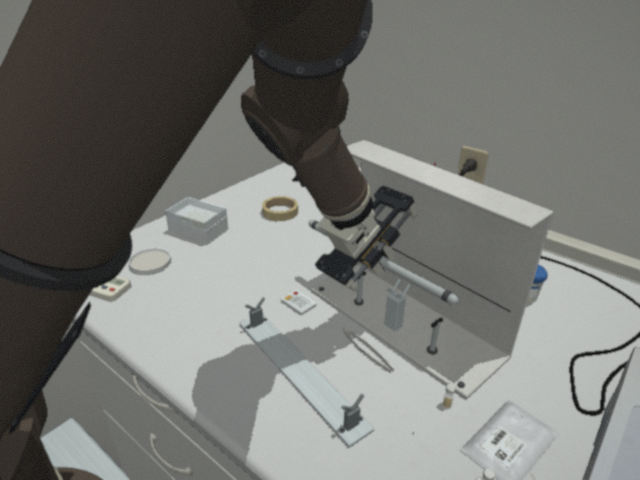

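View pics/wrist8.png

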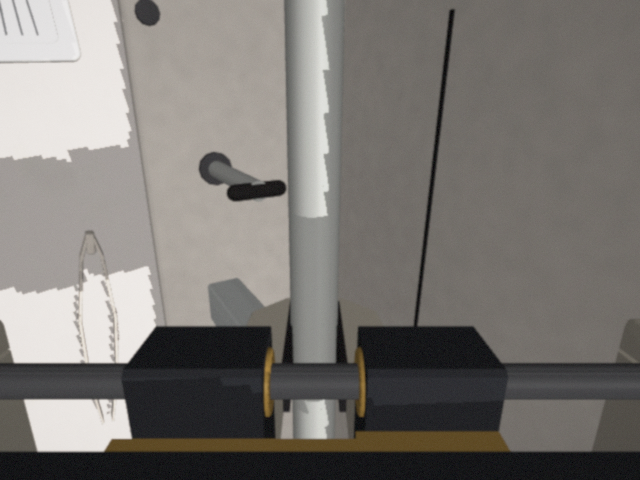

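>>> move_arm --steps "0.008 0.0006 -0.004 0 255; 0.016 0.0012 -0.009 0 255; 0.023 0.0018 -0.0125 0 255; 0.028 0.0022 -0.0152 0 255; 0.028 0.0022 -0.0152 0 255"

```text
clock: 20.42
position: [0.6502, -0.0753, 0.0897]
ee_rot: [0.031, 1.045, -0.177]
force: [0.0, -0.5, -3.6]
width: 0.182
```

```bash
python3 pl.py
python3 - <<'E'
from plan import *
for n in ["scene"]:
    d=arm.get_image(n);np.savez(n+"9.npz",**d); cv2.imwrite("pics/%s9.png"%n,cv2.resize(d["img"][180:400,280:540],None,fx=2.5,fy=2.5,interpolation=cv2.INTER_CUBIC))
E
```

```text
t 20.42 q [ 0.7    0.71  -1.064  2.081  1.567  0.763 -1.521] sum 3.554
pos [ 0.6502 -0.0753  0.0897] w 0.182 F [ 0.   -0.47 -3.56] T [ 0.351  0.902 -0.021]
[[0.489, 0.16, 0.858], [-0.131, 0.985, -0.109], [-0.862, -0.059, 0.503]] lean deg 30.4 az y 80.76
0.045 turn 0.0006 pitch -1.09 shift [-0.0315 -0.0024  0.0216] ik [ 0.74  0.66 -1.11  2.04  1.45  0.77 -1.4 ] 0.0 0.0
0.035 turn 0.0006 pitch -1.09 shift [-0.0229 -0.0018  0.0166] ik [ 0.73  0.68 -1.1   2.05  1.48  0.77 -1.43] 0.0 0.0
0 turn 0.0006 pitch -1.09 shift [ 0.0073  0.0003 -0.001 ] ik [ 0.69  0.73 -1.05  2.08  1.59  0.76 -1.54] 0.0 0.0
t 20.42 q [ 0.7    0.71  -1.064  2.081  1.567  0.763 -1.521] sum 3.554
pos [ 0.6502 -0.0753  0.0897] w 0.182 F [ 0.   -0.47 -3.56] T [ 0.351  0.902 -0.021]
[[0.489, 0.16, 0.858], [-0.131, 0.985, -0.109], [-0.862, -0.059, 0.503]] lean deg 30.4 az y 80.76
```

View pics/scene9.png

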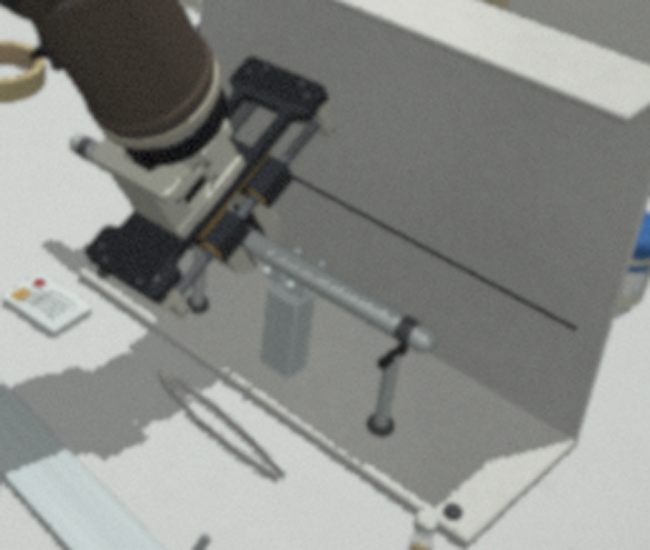

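>>> move_arm --steps "0.0015 0 -0.0004 0 255; 0.003 0 -0.0008 0 255; 0.0045 0 -0.001 0 255; 0.0045 0 -0.001 0 255"

```text
clock: 20.8
position: [0.6531, -0.0759, 0.0866]
ee_rot: [0.031, 1.043, -0.178]
force: [0.3, -0.9, -2.8]
width: 0.179
```

```bash
python3 pl.py |tail -4 | head -1; python3 ft.py|tail -1
```

```text
[[0.491, 0.161, 0.856], [-0.131, 0.985, -0.11], [-0.861, -0.059, 0.505]] lean deg 30.5 az y 80.71
F [ 0.054 -0.019 -3.496] [0.5  0.39 0.29] T [ 0.3817  0.8262 -0.0089] [0.037 0.02  0.024] Tx_horiz(perp to tube) 0.176
```

>>> move_arm --steps "0.0009 0 -0.0005 0 255; 0.0018 0 -0.001 0 255; 0.0018 0 -0.001 0 255"

```text
clock: 21.45
position: [0.6532, -0.0759, 0.0846]
ee_rot: [0.031, 1.043, -0.177]
force: [0.2, 0.3, -2.8]
width: 0.178
```

>>> move_arm --steps "0.0009 0 -0.0005 0 255; 0.0013 0 -0.0007 0 255; 0.0013 0 -0.0007 0 255"

```text
clock: 21.7
position: [0.6537, -0.0759, 0.0836]
ee_rot: [0.031, 1.042, -0.177]
force: [0.9, 0.5, 1.2]
width: 0.181
```

```bash
python3 pl.py |tail -2; python3 ft.py|tail -1
```

```text
0.035 turn 0.0003 pitch -1.08 shift [-0.0299 -0.0021  0.0168] ik [ 0.73  0.68 -1.1   2.05  1.48  0.77 -1.44] 0.0 0.0
0 turn 0.0003 pitch -1.08 shift [ 0.0003 -0.0001 -0.0009] ik [ 0.69  0.73 -1.05  2.08  1.6   0.76 -1.54] 0.0 0.0
F [ 2.085 -0.071  1.837] [0.69 0.64 0.7 ] T [ 0.0848 -0.0335  0.1181] [0.024 0.115 0.031] Tx_horiz(perp to tube) 0.0903
```

>>> move_arm --steps "0 0 0 0 255; 0 0 0 0 255; 0 0 0 0 255; 0 0 0 0 255" --squeeze 3

```text
clock: 22.43
position: [0.6531, -0.0758, 0.0831]
ee_rot: [0.031, 1.043, -0.177]
force: [3.1, 1.4, 1.9]
width: 0.197
```

```bash
python3 ft.py|tail -1
python3 - <<'E'
from pl import *
d=arm.get_image("scene");np.savez("scene10.npz",**d); cv2.imwrite("pics/scene10.png",cv2.resize(d["img"][180:400,280:540],None,fx=2.5,fy=2.5,interpolation=cv2.INTER_CUBIC))
E
```

```text
F [2.89  1.162 1.63 ] [0.36 0.44 0.56] T [ 0.3432 -0.1874  0.2769] [0.047 0.032 0.035] Tx_horiz(perp to tube) 0.3777
t 22.83 q [ 0.693  0.724 -1.055  2.081  1.591  0.764 -1.538] sum 3.569
pos [ 0.6531 -0.0758  0.0831] w 0.195 F [2.72 1.58 1.1 ] T [ 0.413 -0.214  0.249]
[[0.491, 0.161, 0.856], [-0.131, 0.985, -0.11], [-0.861, -0.058, 0.505]] lean deg 30.5 az y 80.74
```

View pics/scene10.png

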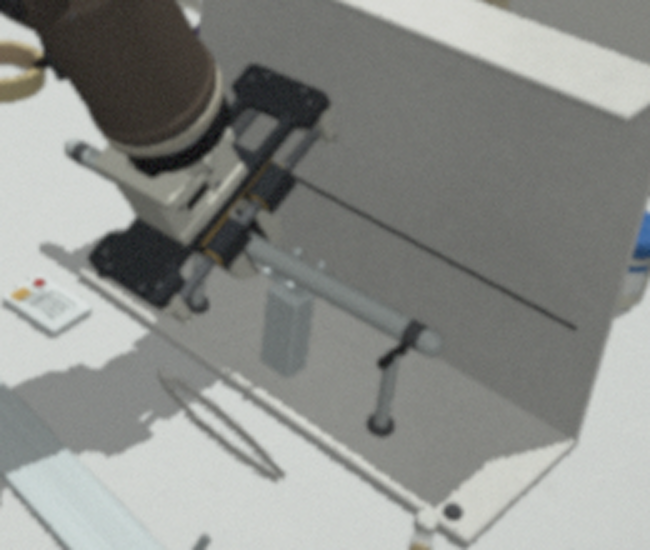

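>>> move_arm --steps "0 0 0 0 190; 0 0 0 0 180; 0 0 0 0 170; 0 0 0 0 150; 0 0 0 0 150; 0 0 0 0 150"

```text
clock: 23.38
position: [0.6528, -0.0762, 0.0829]
ee_rot: [0.031, 1.043, -0.178]
force: [-0.9, -0.1, 0.3]
width: 0.414
```

```bash
cat > chk.py <<'E'
import sys
from pl import *
S=REST+[0,0,.1]
for n in ["scene","wrist"]:
    d=arm.get_image(n);np.savez(n+sys.argv[1]+".npz",**d)
    v,u=np.mgrid[0:480,0:640]; P=cast(d,u.ravel(),v.ravel())
    r=P-S; s=r@RY; w=r@RX; h=r[:,2]
    for lo,hi in [(-.14,-.03),(.055,.24)]:
        m=(s>lo)&(s<hi)&(abs(w)<.022)&(abs(h)<.03)&(abs(h-np.median(h[(s>lo)&(s<hi)&(abs(w)<.012)&(abs(h)<.03)]))<.02)&((P[:,2]>.087))
        if m.sum()>50: print(n,lo,hi,m.sum(),"dw/ds",np.polyfit(s[m],w[m],1).round(4),"dh/ds",np.polyfit(s[m],h[m],1).round(4),"pitch deg",np.degrees(np.arctan(np.polyfit(s[m],h[m],1)[0])).round(2),"range",s[m].min().round(4),s[m].max().round(4))
    if n=="scene": cv2.imwrite("pics/scene%s.png"%sys.argv[1],cv2.resize(d["img"][180:400,280:540],None,fx=2.5,fy=2.5,interpolation=cv2.INTER_CUBIC))
E
python3 chk.py 11; python3 ft.py|tail -1
```

```text
t 23.38 q [ 0.693  0.724 -1.055  2.081  1.591  0.764 -1.538] sum 3.569
pos [ 0.6528 -0.0762  0.0829] w 0.414 F [-0.94 -0.13  0.35] T [ 0.099  0.466 -0.001]
[[0.49, 0.161, 0.857], [-0.132, 0.985, -0.11], [-0.862, -0.059, 0.504]] lean deg 30.5 az y 80.71
scene -0.14 -0.03 554 dw/ds [-0.0153 -0.0042] dh/ds [0.0129 0.0056] pitch deg 0.74 range -0.1226 -0.0306
scene 0.055 0.24 129 dw/ds [-0.0164 -0.0005] dh/ds [-0.0206  0.0097] pitch deg -1.18 range 0.0572 0.2343
wrist 0.055 0.24 17683 dw/ds [-0.0042 -0.0019] dh/ds [0.0012 0.0071] pitch deg 0.07 range 0.055 0.1565
F [-0.195  0.204  0.207] [0.55 0.38 0.26] T [ 0.1399  0.4987 -0.0032] [0.032 0.026 0.026] Tx_horiz(perp to tube) 0.0183
  return _methods._mean(a, axis=axis, dtype=dtype,
  ret = ret.dtype.type(ret / rcount)
```

View pics/scene11.png

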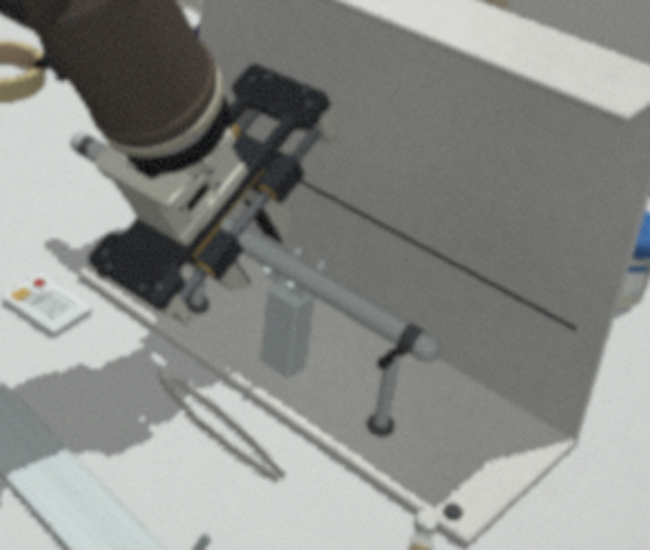

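>>> move_arm --steps "0 0 0 0 120; 0 0 0 0 120; -0.006 0 0 0 120; -0.014 0 0 0 120; -0.022 0 0 0 120; -0.032 0 0 0 120; -0.044 0 0 0 120; -0.058 0 0 0 120; -0.075 0 0 0 120; -0.09 0 0 0 120"

```text
clock: 24.72
position: [0.6082, -0.0635, 0.1619]
ee_rot: [0.031, 1.043, -0.177]
force: [0.2, -0.0, 0.3]
width: 0.531
```

```bash
python3 chk.py 12
```

```text
t 24.72 q [ 0.802  0.542 -1.179  2.113  1.34   0.739 -1.379] sum 3.393
pos [ 0.6082 -0.0635  0.1619] w 0.531 F [ 0.2  -0.05  0.35] T [ 0.181  0.517 -0.012]
[[0.491, 0.16, 0.856], [-0.131, 0.985, -0.109], [-0.861, -0.059, 0.505]] lean deg 30.5 az y 80.77
scene -0.14 -0.03 554 dw/ds [-0.0133 -0.004 ] dh/ds [0.0115 0.0054] pitch deg 0.66 range -0.1234 -0.03
scene 0.055 0.24 182 dw/ds [-0.01  -0.002] dh/ds [0.0052 0.0054] pitch deg 0.3 range 0.055 0.2338
wrist -0.14 -0.03 974 dw/ds [-0.0141 -0.0024] dh/ds [0.0406 0.0099] pitch deg 2.33 range -0.0998 -0.0307
wrist 0.055 0.24 8250 dw/ds [-0.0044 -0.0018] dh/ds [0.0021 0.007 ] pitch deg 0.12 range 0.055 0.1805
```

View pics/scene12.png

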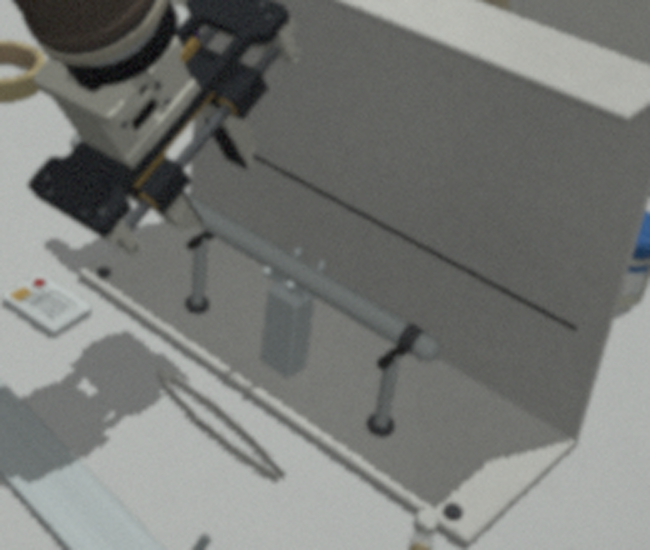

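>>> move_arm --steps "-0.015 0 -0.005 0 120; -0.03 0 -0.015 0 120; -0.045 0 -0.03 0 120; -0.06 0 -0.045 0 120; -0.075 0 -0.06 0 120; -0.09 0 -0.075 0 120; -0.1 0 -0.085 0 120; -0.1 0 -0.085 0 120"

```text
clock: 25.48
position: [0.4849, -0.0416, 0.204]
ee_rot: [0.027, 1.043, -0.179]
force: [1.0, 0.2, 0.3]
width: 0.532
```

```bash
python3 chk.py 13
python3 - <<'E'
from pl import *
d=load("scene13.npz"); v,u=np.mgrid[0:480,0:640]; P=cast(d,u.ravel(),v.ravel()); r=P-REST-[0,0,.1]; s=r@RY;w=r@RX;h=r[:,2]
for lo in np.arange(-.12,.22,.03):
    m=(s>lo)&(s<lo+.03)&(abs(w)<.02)&(h>-.012)&(h<.03)
    if m.sum()>15: print(round(lo+.015,3),m.sum(),"top",np.percentile(h[m],95).round(4))
d0=load("scene0.npz")
for n,(uu,vv) in dict(cart=(298,300),forceps=(367,349),vial=(448,397)).items():
    a=d0["img"][vv-20:vv+20,uu-25:uu+25].astype(int);b=d["img"][vv-20:vv+20,uu-25:uu+25].astype(int); print(n,np.abs(a-b).mean())
cv2.imwrite("pics/full13.png",d["img"])
E
```

```text
t 25.48 q [ 0.998  0.15  -1.243  2.304  0.942  0.471 -1.141] sum 2.925
pos [ 0.4849 -0.0416  0.204 ] w 0.532 F [1.   0.19 0.28] T [ 0.177  0.493 -0.071]
[[0.49, 0.16, 0.857], [-0.134, 0.985, -0.107], [-0.861, -0.062, 0.505]] lean deg 30.6 az y 80.76
scene -0.14 -0.03 554 dw/ds [-0.0126 -0.0039] dh/ds [0.0105 0.0053] pitch deg 0.6 range -0.1231 -0.0301
scene 0.055 0.24 495 dw/ds [ 0.0025 -0.004 ] dh/ds [0.0006 0.005 ] pitch deg 0.03 range 0.0551 0.2304
wrist -0.14 -0.03 181 dw/ds [-0.4481 -0.0176] dh/ds [-0.1709  0.0003] pitch deg -9.7 range -0.0436 -0.03
wrist 0.055 0.24 5114 dw/ds [-0.0048 -0.0031] dh/ds [0.0008 0.006 ] pitch deg 0.04 range 0.055 0.2016
t 25.58 q [ 0.996  0.156 -1.242  2.3    0.948  0.474 -1.146] sum 2.93
pos [ 0.4872 -0.0425  0.2043] w 0.533 F [-0.06  0.32 -0.23] T [0.083 0.521 0.007]
[[0.491, 0.162, 0.856], [-0.134, 0.985, -0.11], [-0.861, -0.061, 0.505]] lean deg 30.6 az y 80.66
-0.105 193 top 0.0093
-0.075 182 top 0.0093
-0.045 162 top 0.0098
-0.015 186 top 0.0092
0.015 178 top 0.0092
0.045 140 top 0.0092
0.075 127 top 0.0098
0.105 121 top 0.0098
0.135 112 top 0.0097
0.165 106 top 0.01
cart 22.4525
forceps 20.909166666666668
vial 21.375333333333334
```

View pics/full13.png

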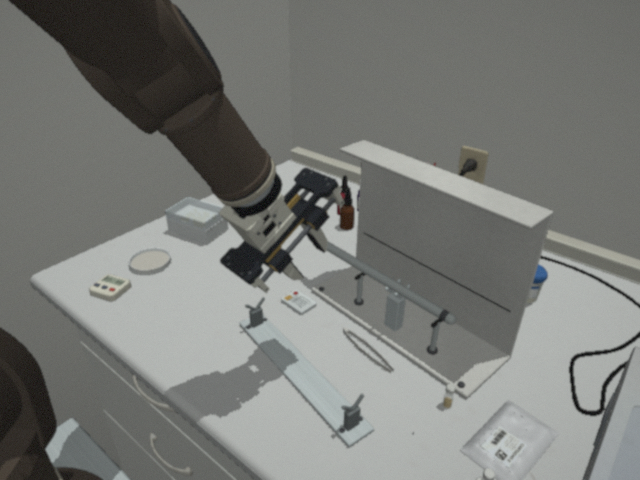

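Run:
```python
from cell import arm
print(arm.sign_off())
```

```text
the job is handed in; nothing more can be done
None
```

The tube is on the V saddle, level by itself and clear of both tip stops, and the job was handed in at about 25.6 s of the 56 s.

**Finding the balance point:** I lifted the tube at three trial points with a firm grip and read the wrist moment. The three readings put the balance point 54 to 58 mm from mid-length, toward −y; I used about 56 mm.

**Placing:** I regripped about 41 mm from the balance point, with the tool leaning 30.5° to the front, and lowered until the saddle took the weight. I then loosened the grip, opened and backed away.

**Last checks:**
- **Level:** over about 300 mm of tube, the top stays 9–10 mm above the nominal centre line, as it should for an 18 mm tube. A tipped tube would lie at about 6°.
- **Slope fits:** the fits to the tube ends in the last views gave 0.0° to 0.6°. The wrist camera's fit at the −y end gave −9.7°, from very few points next to the saddle, and I disregarded it.
- **Forces:** near zero after letting go, and the gripper is well clear.
- **Small things:** the cartridge, forceps and vial look to be in their starting places. I judged this by eye; a pixel comparison with the first picture showed a difference of about 20 grey levels at all three. I put that down to changed lighting and did not check it further.

**Force spike:** one quick arm swing early on gave a 56 N wrist force reading. It was gone at the next reading with nothing visibly touching, so I took it as inertia; it is below the 120 N limit.

**How the lean was made:** the moves cannot tilt the tool directly. I got the lean by commanding poses just out of reach, in small steps high above the bench.

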